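# Put the carrier tray back on the blood mixer

### The job

Put the black carrier tray back on the slanted metal cradle of the blood mixer: bring it in held at the cradle's own slant and set it down gently, without dropping it or letting it flop. It must lie flat between the two side cheeks, its lower end at the foot ledge, so that it keeps the tray-present pin pressed in after you let go. Leave the things standing around where they are.

Things in the scene. Friction and masses are not known exactly. Their poses are not given: they have to be found in the camera images.
- tray: Loose black plastic tray, open-topped, 180 (x) x 120 (y) x 35 mm (z), flat underside, walls 4 mm, 0.24 to 0.39 kg. Origin: centre of the underside; z up, x along its long side. It starts flat on the table. Its ends are alike: either may point up the slope. A fixed bridge grip spans it at mid-length; nothing else rises above 35 mm.
- tray_grip (a point): Middle of the tray's bridge bar, 62 mm above the tray's underside; axes as the tray's. The bar runs straight along y, 12 mm thick (x), 20 mm tall (52 to 72 mm above the underside), 100 mm free between its uprights. Pinch the 12 mm here, fingers closing along the tray's x.
- mixer: Fixed cream blood mixer, 270 (x) x 200 (y) mm, 145 mm high at the rear, with the cradle on it (top edge about 170 mm). Origin: centre of its underside on the table, z up. Its low front with a dark display and grey round buttons points to -x, its high rear to +x.
- cradle: Bare-metal plate 200 (x) x 160 (y) mm on the mixer, slanted 30 degrees, facing its front. Origin: on the plate, where the tray's underside centre lies when home, 113 mm above the table. z square to the plate, outwards; x up the slope. Foot ledge at x = -90.5 mm, 16 mm high; side cheeks 14 mm high, inner faces at y = +-66 mm (6 mm play a side). Upper end and space above are free.
- pin (a joint): Tray-present pin, a round 10 mm brass plunger in the cradle's plate at x = 50, y = 30 mm (cradle axes), sliding square to the plate. 0 = out (stands 8 mm proud), 0.008 m = pressed flush with the plate. Spring about 0.2 N at first to 0.7 N when flush: the tray's weight keeps it down if the tray lies flat.
- pin_top (a point): Centre of the tray-present pin's outer face; z along the cradle's z.
- tube_rack: Bystander: loose orange tube rack, 80 x 220 x 50 mm, origin at the centre of its underside.
- specimen_jar: Bystander: loose closed jar, 52 mm across, 75 mm high, origin at the centre of its underside.
- steel_bowl: Bystander: loose steel bowl, 110 mm across, 45 mm high, origin at the centre of its underside.
- rinse_bottle: Bystander: loose white bottle, 60 mm across, 150 mm high, origin at the centre of its underside.
There are look-alikes about, which are no part of the job. What is meant by the tray is not yellow, and is the larger of those in its own colour.

How it is judged (in metres and radians):
On the way:
1. the tray is held over the cradle at the cradle's slant (within 14 degrees), clear of the pin (angle between the z axis of tray and the z axis of cradle, either way round below 0.25 rad and z of tray in the frame of cradle between 0.009 and 0.2 m and distance between tray and cradle below 0.25 m and value of joint pin below 0.002 m and contact force between tray and the fingers above 0.5 N), for 0.05 s.
At the end, for the whole second after the job is handed in: The tray lies flat on the cradle (within 3 mm and 3 degrees), between the cheeks (within 9 mm of the middle), its lower end no more than 15 mm from the foot ledge, at rest, and the pin is held at least 6 mm in (value of joint pin above 0.006 m and x of tray in the frame of cradle between -0.004 and 0.015 m and y of tray in the frame of cradle between -0.009 and 0.009 m and z of tray in the frame of cradle between -0.003 and 0.003 m and angle between the z axis of tray and the z axis of cradle, either way round below 0.05 rad and linear speed of tray below 0.02 m/s and angular speed of tray below 0.1 rad/s); the robot touches nothing.
It fails at once if the tray drops or flops onto the cradle (faster than 0.5 m/s or 2.5 rad/s within 60 mm of its place) (distance between tray and cradle below 0.06 m and (linear speed of tray above 0.5 m/s or angular speed of tray above 2.5 rad/s)).
It fails at once if a bystander is moved more than 30 mm (distance of any of tube_rack, specimen_jar, steel_bowl, rinse_bottle from where it was at the start of the episode above 0.03 m).
It also fails if it takes over 35 s, if anything falls off the work surface, if the arm or the gripper's body presses on something with over 40 N, if the wrist force passes 120 N, or if a joint passes its speed limit or range.

### The arm

A 6-joint arm with a two-finger parallel gripper is mounted at the origin on the work surface. World frame = base frame: x ahead of the robot, y to its left, z up, the work surface at z = 0. Lengths are in m, angles in degrees, forces in N, time in s.
With the tool pointing down it reaches from about 0.3 to 0.75 m from the base axis. Payload 8.5 kg.
Tool frame: the origin (TCP) lies midway between the tips of the shut fingers; the grasp point (between the pads) lies 19 mm behind it (env.grip_depth is the distance from the TCP to the grasp point, in m); x points along the fingers, y is the direction in which the jaws open and shut, and the axes are right-handed (so a half turn about x gives the same grasp; the last joint's range is limited). The gripper opens to 85 mm and grips with 20 to 120 N. Pads are 22 mm wide; open, the fingers measure 114 mm over their backs; the gripper's body (76 mm by 85 mm) begins 54 mm behind the grasp point. The pads swing forward as they close: fully open they stand 13 mm farther back than shut.
Start: joints at [-79.888, 21.807, 74.336, -0, 83.858, -12.336], TCP at [0.21, -0.508, 0.193] pointing down, gripper open.
Joint ranges: [-178.18, 178.18], [-50.72, 133.34], [12.68, 142.11], [-81.47, 261.47], [9.98, 163.14], [-165.26, 165.26]. Speed limits (degrees/s): [136.94, 136.94, 180, 180, 180, 180].

### API

Orientations are given as a 3x3 rotation matrix whose columns are the frame's x, y, z axes.
In Python, from rig import env gives the robot as it stands.
- The arm moves only by the tool play_rows, never from a script. Its arguments are lists of equal length, an entry for each row: "travel": the shift along the world's x, y, z in cm, a list of three; "rotation": the turn, a rotation vector about the world's x, y, z in rad, a list of three; "claw": the finger opening in cm, from 0 to 8.54. A call has 1 to 12 rows; each row shifts and turns the pose as measured when the row begins; what a row does not reach is not made up. A row lasts 1/12 s, in which the tool goes at most 41.7 mm and 7.16 degrees, less where a joint would pass 70% of its speed; a pose out of reach is approached as far as the arm can. A call is refused whole if a number of a shift passes 4.17 or a number of a turn 0.125, either way. A call with a gripper value outside its range is refused whole. The fingers move at their own pace and stop on an object; "squeeze" is the grip in N (left out, the last holds). Time passes only in rows, so rows that do not move let the fingers close. It gives the time, the measured TCP pose, the force and the opening at its end, in the units of the state.
- env.observe(): the state, without advancing time (a new reading comes with each control period).
- env.get_image(name): name is "side" or "top" or "wrist"; returns the picture (420x560x3 uint8, red, green, blue); there is no depth.
- env.camera_info(name): a dict with "vertical_fov" (degrees; the focal length in pixels is half the picture's height over the tangent of half this angle, whatever the lens; pixels are square), "cx", "cy" (the principal point, pixels), "eye" and "rotation" of the camera in the world. Camera axes: x right, y down, z forward; pixel columns grow to the right and rows downward; lengths in m; the calibration is good to about 2 mm. A picture is of the moment at which its call begins: read the wrist's pose just before it. camera_info takes no time and is no camera call; for the wrist camera it gives the pose at the moment of the call.
- env.close_job(): hands the job in, once; it reports no verdict.
The state is a dict: "time_s": time; "q": joint angles; "qvel": joint speeds; "joint_efforts": joint torques, N m; "position": TCP position; "tool_rot": TCP orientation; "ft_force": force on the tool from outside, world axes, zero at the start; "wrist_torque": the same for the moment, N m; "grip_width": finger opening in m.
Only numpy, scipy, OpenCV 4.12 (cv2) and the standard library are available. Lean on these libraries where they do the work, as an engineer would, in place of code of your own. Each camera call takes 0.05 s, during which the arm holds its last target.

## Working session

There is one attempt and no reset: what is moved stays moved. The work goes in short steps, Python scripts to look and compute and a tool call to move; the robot and the scene stay as the last step left them, time stands still between calls to the robot, and variables do not carry over. Pictures are saved under pics/ and viewed, and the job is handed in when it is done.

Besides the shell and the picture viewer there is one more tool, called after "Call:" as name(argument=value, ...), one argument or row to a line, values as JSON. play_rows: Moves the arm, as the interface text tells. Its arguments: {"type":"object","properties":{"travel":{"type":"array","items":{"type":"array","items":{"type":"number"}}},"rotation":{"type":"array","items":{"type":"array","items":{"type":"number"}}},"claw":{"type":"array","items":{"type":"number"}},"squeeze":{"type":"number"}},"required":["travel","rotation","claw"]}

```bash
ls; mkdir -p pics; python3 - <<'E'
from rig import env
import cv2
for n in("side","top","wrist"):
    i=env.camera_info(n);print(n,i)
    cv2.imwrite(f"pics/{n}0.png",env.get_image(n)[:,:,::-1])
print(env.observe(),env.grip_depth)
E
```

```text
pics
side {'vertical_fov': 43.74576359551729, 'cx': 283.4980528828317, 'cy': 208.51122343478062, 'eye': array([0.44566703, 1.03182238, 1.21023668]), 'rotation': array([[-0.99742977, -0.03628115,  0.06178622],
       [-0.06881739,  0.72519064, -0.68510051],
       [-0.01995056, -0.68759161, -0.7258235 ]])}
top {'vertical_fov': 55.240775677937464, 'cx': 275.35621528959524, 'cy': 212.92597420760745, 'eye': array([0.29947273, 0.01614167, 1.40681594]), 'rotation': array([[-5.85302913e-04, -9.86346244e-01,  1.64683770e-01],
       [-9.99717890e-01, -3.33317726e-03, -2.35166140e-02],
       [ 2.37444441e-02, -1.64651076e-01, -9.86066035e-01]])}
wrist {'vertical_fov': 68.09840357640071, 'cx': 278.3499353483814, 'cy': 210.9824043672829, 'eye': array([ 0.27149813, -0.48310933,  0.37420982]), 'rotation': array([[ 0.3825475 , -0.8918071 , -0.24153157],
       [-0.9239351 , -0.36957317, -0.09879075],
       [-0.00116129,  0.26095165, -0.96535117]])}
{'time_s': 0.15, 'q': array([-7.98869190e+01,  2.18343360e+01,  7.43719986e+01, -6.59735372e-04,
        8.38567160e+01, -1.23365211e+01]), 'qvel': array([-0.02417248, -0.12569194, -0.17895985, -0.03108489,  0.00997064,
        0.02986108]), 'joint_efforts': array([ 2.64202499e-03, -4.48626995e+01, -2.31343514e+01, -9.58272540e-05,
        3.80816055e-03, -2.11472798e-05]), 'position': array([ 0.2099713 , -0.50806786,  0.19214924]), 'tool_rot': array([[-2.04498644e-04,  3.81871666e-01, -9.24215337e-01],
       [ 1.08133340e-03, -9.24214732e-01, -3.81871655e-01],
       [-9.99999394e-01, -1.07747715e-03, -2.23929926e-04]]), 'ft_force': array([ 0.47095074,  0.47749555, -0.21001849]), 'wrist_torque': array([ 0.01479825, -0.02980243,  0.02474387]), 'grip_width': 0.0853059734129821} 0.0187
```

View pics/top0.png

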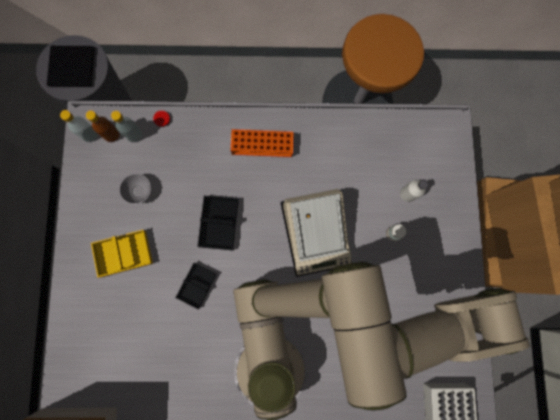

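View pics/side0.png

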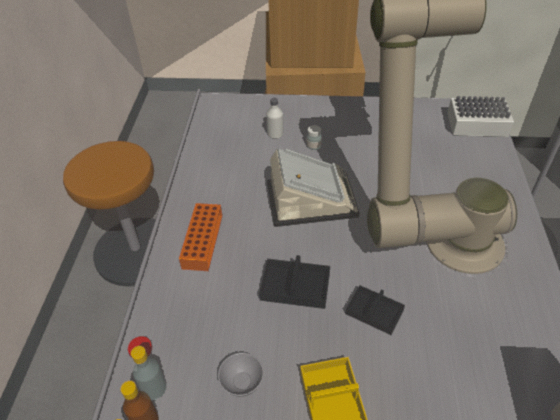

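View pics/wrist0.png

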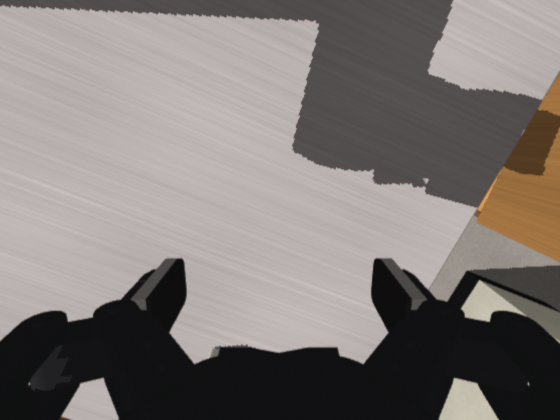

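```bash
cat > h.py <<'E'
import numpy as np,cv2
from rig import env
def crop(img,x0,y0,w,h,s,fn):
    cv2.imwrite(fn,cv2.resize(img[y0:y0+h,x0:x0+w],None,fx=s,fy=s,interpolation=cv2.INTER_CUBIC))
def ray(info,u,v):
    f=210/np.tan(np.radians(info['vertical_fov']/2))
    d=info['rotation']@np.array([(u-info['cx'])/f,(v-info['cy'])/f,1]);return np.array(info['eye']),d
def onz(info,u,v,z):
    e,d=ray(info,u,v);return e+d*(z-e[2])/d[2]
def proj(info,P):
    f=210/np.tan(np.radians(info['vertical_fov']/2))
    c=(np.atleast_2d(P)-info['eye'])@info['rotation'];return np.c_[info['cx']+f*c[:,0]/c[:,2],info['cy']+f*c[:,1]/c[:,2]]
E
python3 - <<'E'
from h import *
t=cv2.imread('pics/top0.png');s=cv2.imread('pics/side0.png')
crop(t,180,180,80,80,7,'pics/t_tray.png')
crop(t,270,180,90,100,6,'pics/t_mix.png')
crop(s,250,240,90,75,8,'pics/s_tray.png')
crop(s,255,140,110,90,7,'pics/s_mix.png')
E
```

```text
(no output)
```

View pics/t_tray.png

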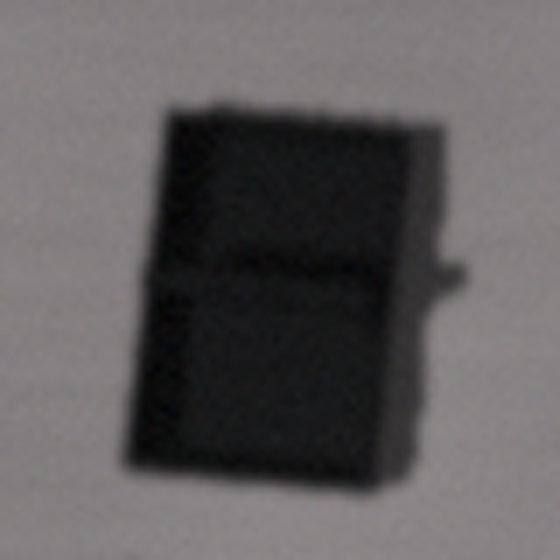

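View pics/t_mix.png

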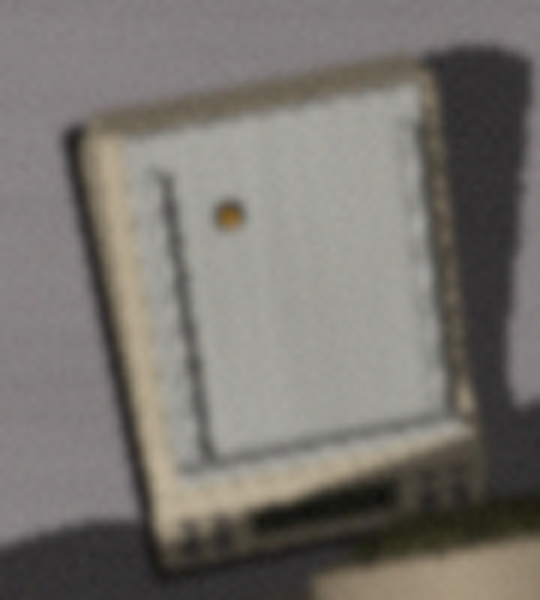

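View pics/s_tray.png

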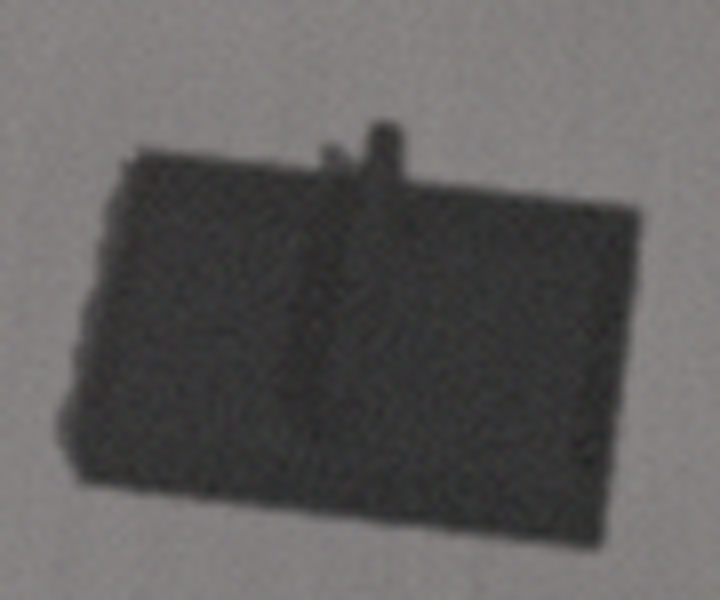

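View pics/s_mix.png

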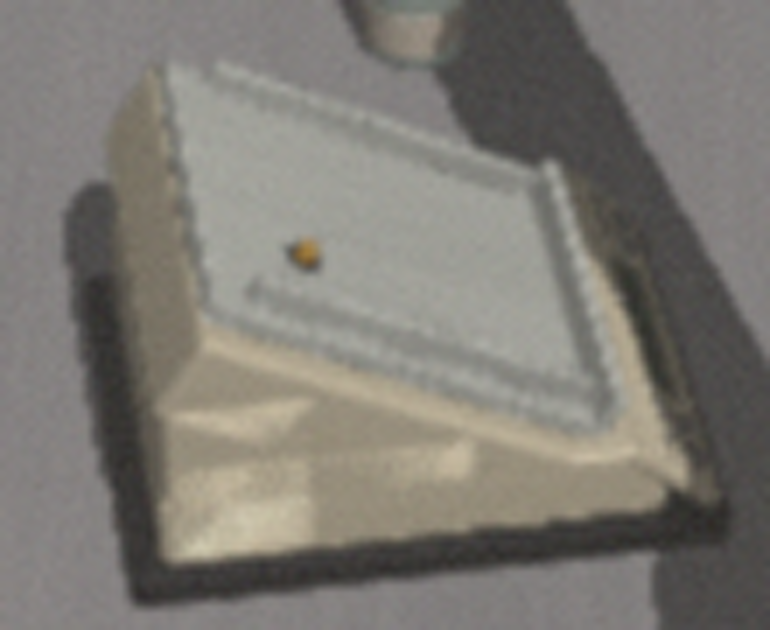

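```bash
cat >> h.py <<'E'
def Rz(a): c,s=np.cos(a),np.sin(a);return np.array([[c,-s,0],[s,c,0],[0,0,1]])
def Ry(a): c,s=np.cos(a),np.sin(a);return np.array([[c,0,s],[0,1,0],[-s,0,c]])
def cradle(x,y,yaw): return Rz(yaw)@Ry(-np.pi/6), np.array([x,y,.113])
E
python3 - <<'E'
from h import *
from scipy.optimize import least_squares
T=env.camera_info('top');S=env.camera_info('side')
ct=lambda x,y:(270+x/6,180+y/6); cs=lambda x,y:(255+x/7,140+y/7)
obs=[(T,(.05,.03,.008),ct(230,213)),(S,(.05,.03,.008),cs(306,249)),
(T,(-.0905,.066,0),ct(207,462)),(T,(-.0905,-.066,.0),ct(455,415)),(S,(-.0905,-.066,.016),cs(551,165)),(S,(-.0905,.066,0.0),cs(585,385))]
def res(p,full=False):
    R,o=cradle(*p)
    return np.concatenate([proj(i,R@np.array(P)+o)[0]-uv for i,P,uv in obs])
r=least_squares(res,[.5,-.05,-.1],loss='soft_l1');print(r.x,np.degrees(r.x[2]));print(r.fun.round(1).reshape(-1,2))
# tray: rim at z=.035
ot=[(T,(180+a/7,180+b/7)) for a,b in((170,112),(130,467),(380,490),(412,122))]
P=[onz(i,*uv,.035) for i,uv in ot];print(np.round(P,4))
obs2=[(T,(.09,.06,.035),ot[0][1]),(T,(-.09,.06,.035),ot[1][1]),(T,(-.09,-.06,.035),ot[2][1])]
sc=lambda x,y:(250+x/8,240+y/8)
obs2+=[(S,(.09,-.06,.035),sc(138,150)),(S,(-.09,-.06,.035),sc(640,207)),(S,(-.09,.06,0),sc(602,548)),(S,(.09,.06,0),sc(80,483))]
def res2(p):
    return np.concatenate([proj(i,Rz(p[2])@np.array(P)+[p[0],p[1],0])[0]-uv for i,P,uv in obs2])
q=least_squares(res2,[.5,.15,-.1],loss='soft_l1');print(q.x,np.degrees(q.x[2]));print(q.fun.round(1).reshape(-1,2))
R,o=cradle(*r.x)
for n,info in(('top',T),('side',S)):
    im=cv2.imread(f'pics/{n}0.png');im=cv2.resize(im,None,fx=4,fy=4,interpolation=cv2.INTER_CUBIC)
    def poly(pts,c):
        p=((proj(info,pts)+.5)*4).astype(int);cv2.polylines(im,[p],True,c,1)
    poly([R@np.array(v)+o for v in((-.0905,-.066,0),(-.0905,.066,0),(.1,.066,0),(.1,-.066,0))],(0,0,255))
    poly([R@np.array(v)+o for v in((-.0905,-.066,0.016),(-.0905,.066,.016),(.1,.066,.014),(.1,-.066,.014))],(0,255,0))
    poly([R@np.array(v)+o for v in((.045,.03,.008),(.055,.03,.008),(.05,.025,.008),(.05,.035,.008))],(255,0,0))
    W=Rz(q.x[2])
    for z in(0,.035): poly([W@np.array([a*.09,b*.06,z])+[q.x[0],q.x[1],0] for a,b in((1,1),(1,-1),(-1,-1),(-1,1))],(0,255,255))
    x0,y0,x1,y1=(190,175,360,285) if n=='top' else (245,140,385,320)
    c=im[y0*4:y1*4,x0*4:x1*4];print(c.shape)
    cv2.imwrite(f'pics/ov_{n}.png',c if n=='top' else cv2.resize(c,None,fx=.83,fy=.83))
E
```

```text
[ 0.46672696 -0.15946749  0.20848596] 11.945365618737984
[[ 0.9  1. ]
 [ 0.6 -2.5]
 [-0.5 -0.5]
 [-3.4 -0.8]
 [-0.7 -0.2]
 [ 0.4  0.2]]
[[0.5874 0.2305 0.035 ]
 [0.4111 0.2449 0.035 ]
 [0.4001 0.1234 0.035 ]
 [0.5828 0.1105 0.035 ]]
[ 0.49471691  0.18399399 -0.08125126] -4.655354433714046
[[-1.7 -0.5]
 [-1.9  0.4]
 [-2.4 -0. ]
 [-0.3 -1.1]
 [ 0.1 -1.4]
 [ 0.3 -0.9]
 [-0.  -0.5]]
(440, 680, 3)
(720, 560, 3)
```

View pics/ov_top.png

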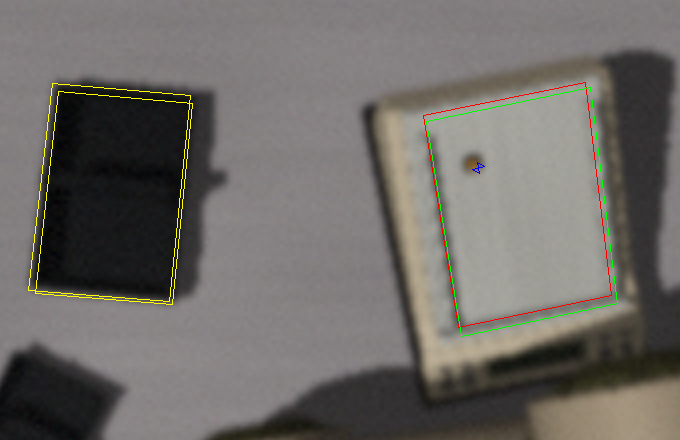

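View pics/ov_side.png

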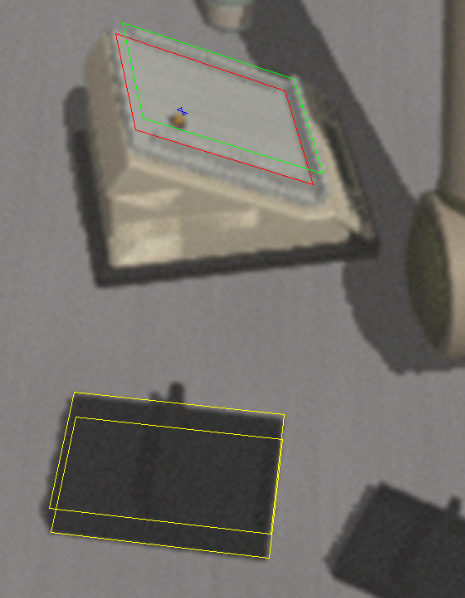

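Call:
play_rows(
  travel=[
    [1.9,2.7,2.0],
    [1.9,2.7,2.0],
    [1.9,2.7,2.0],
    [1.9,2.7,2.0],
    [1.9,2.7,2.0],
    [1.9,2.7,2.0],
    [1.9,2.7,2.0],
    [1.9,2.7,2.0],
    [1.9,2.7,2.0],
    [1.9,2.7,2.0],
    [1.9,2.7,2.0],
    [0,0,0],
  ],
  rotation=[
    [0,0,0.1],
    [0,0,0.1],
    [0,0,0.1],
    [0,0,0.1],
    [0,0,0.1],
    [0,0,0.1],
    [0,0,0.1],
    [0,0,0.1],
    [0,0,0.1],
    [0,0,0.1],
    [0,0,0.1],
    [0,0,0],
  ],
  claw=[8.54,8.54,8.54,8.54,8.54,8.54,8.54,8.54,8.54,8.54,8.54,8.54],
  squeeze=60,
)

```text
time_s: 1.15
position: [0.4222, -0.1936, 0.4178]
tool_rot: [[-0.01, 1.0, -0.029], [0.002, -0.029, -1.0], [-1.0, -0.01, -0.002]]
ft_force: [-0.0, -0.4, 0.5]
grip_width: 0.0855
```

```bash
cat > snap.py <<'E'
import sys,pickle
from h import *
n,tag=sys.argv[1:3]
i=env.camera_info(n);im=env.get_image(n)[:,:,::-1]
cv2.imwrite(f'pics/{tag}.png',im);pickle.dump(i,open(f'pics/{tag}.pkl','wb'))
o=env.observe();print(o['time_s'],o['position'].round(4),o['q'].round(1),o['tool_rot'].round(4).tolist(),o['ft_force'].round(2))
E
python3 snap.py wrist w1; python3 snap.py side s1; python3 snap.py top t1
```

```text
1.2 [ 0.4212 -0.1952  0.416 ] [-39.3   9.8  55.6  -0.3 115.3 -37.5] [[-0.0127, 0.9993, -0.0338], [0.0033, -0.0338, -0.9994], [-0.9999, -0.0128, -0.0029]] [-0.41 -0.29 -0.34]
1.25 [ 0.4204 -0.1965  0.4144] [-39.5   9.8  55.7  -0.4 115.3 -37.5] [[-0.0152, 0.9992, -0.0376], [0.0049, -0.0375, -0.9993], [-0.9999, -0.0154, -0.0043]] [-0.16 -0.19 -0.44]
1.3 [ 0.4198 -0.1974  0.4135] [-39.6   9.9  55.8  -0.4 115.2 -37.5] [[-0.0168, 0.9991, -0.04], [0.0061, -0.0399, -0.9992], [-0.9998, -0.0171, -0.0054]] [ 0.55 -0.72 -0.98]
```

View pics/w1.png

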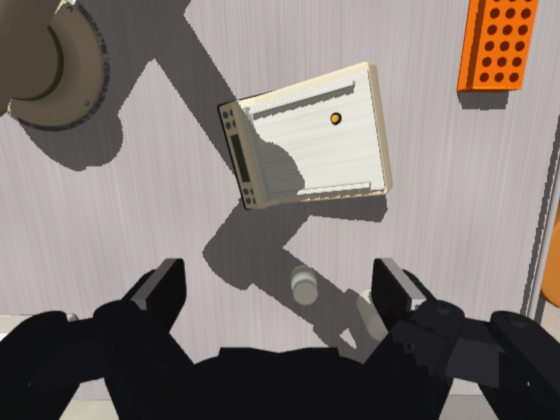

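```bash
python3 - <<'E'
from h import *
t=cv2.imread('pics/w1.png')
crop(t,210,55,190,160,4,'pics/w1c.png')
s=cv2.imread('pics/s1.png');crop(s,255,140,110,90,7,'pics/s1c.png')
s=cv2.imread('pics/t1.png');cv2.imwrite('pics/t1c.png',s)
E
```

```text
(no output)
```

View pics/w1c.png

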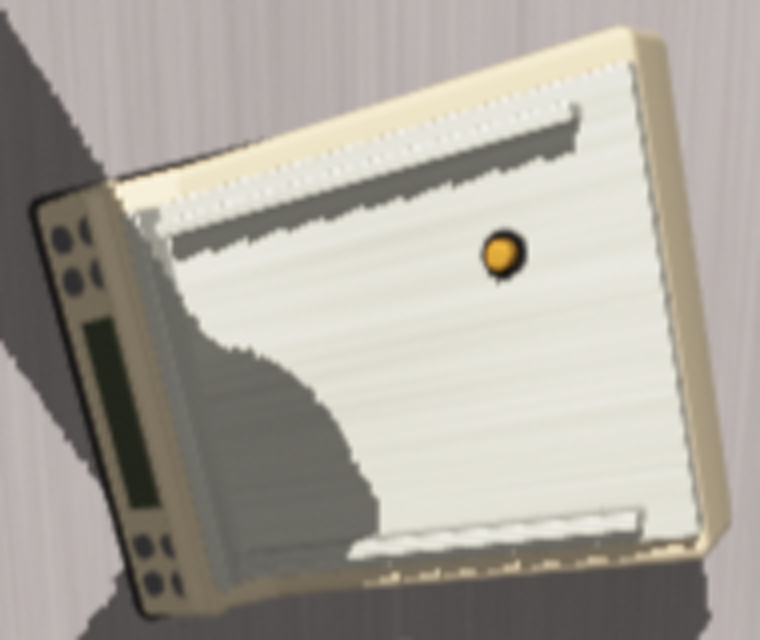

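View pics/t1c.png

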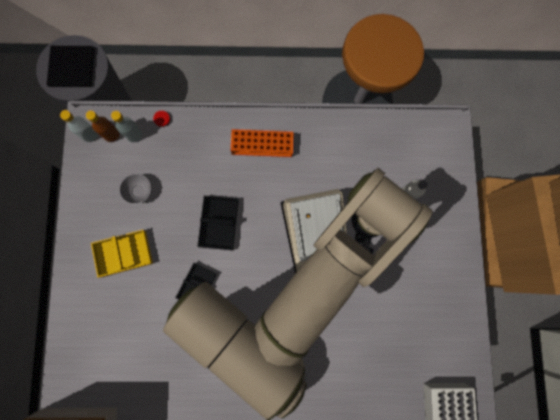

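```bash
cat > fit.py <<'E'
from h import *
import pickle
from scipy.optimize import least_squares
T=env.camera_info('top');S=env.camera_info('side');W=pickle.load(open('pics/w1.pkl','rb'))
cw=lambda x,y:(210+(x+.5)/4-.5,55+(y+.5)/4-.5)
ct=lambda x,y:(270+x/6-.5,180+y/6-.5); cs=lambda x,y:(255+x/7-.5,140+y/7-.5)
WO=[('pin',(.05,.03,.008),cw(500,253)),('c+lo',(None,.066,.014),cw(172,237)),('c+hi',(None,.066,.014),cw(578,124)),
('c-lo',(None,-.066,.0),cw(350,545)),('c-hi',(None,-.066,.0),cw(640,510)),
('pl+',(None,.08,0),cw(632,66)),('pl-',(None,-.08,0),cw(699,540))]
def mk(obs,info,sh=None):
    k=sum(P[0] is None for _,P,_ in obs)
    def res(p):
        R,o=cradle(*p[:3]);j=3;out=[]
        for _,P,uv in obs:
            P=list(P)
            if P[0] is None: P[0]=p[j];j+=1
            out.append(proj(info,R@np.array(P)+o)[0]-uv)
        return np.concatenate(out)
    r=least_squares(res,[.48,-.16,.2]+[0]*k)
    print(r.x[:3].round(4),np.degrees(r.x[2]).round(2),r.x[3:].round(4));print(r.fun.round(1).reshape(-1,2).tolist())
    return r.x[:3]
p=mk(WO,W)
R,o=cradle(*p)
for info,uv in((T,ct(230,213)),(S,cs(306,249)),(W,WO[0][2])):
    print(proj(info,R@np.array([.05,.03,.008])+o)[0],uv)
# mixer base corners at z=0 seen from wrist
print(onz(W,*cw(36,203),0.01),onz(W,*cw(146,617),0.01))
im=cv2.imread('pics/w1.png');im=cv2.resize(im,None,fx=4,fy=4,interpolation=cv2.INTER_CUBIC)
def poly(pts,c):
    q=((proj(W,pts)+.5)*4).astype(int);cv2.polylines(im,[q],True,c,1)
f=lambda L:[R@np.array(v)+o for v in L]
poly(f([(-.0905,-.066,0),(-.0905,.066,0),(.1,.066,0),(.1,-.066,0)]),(0,0,255))
poly(f([(-.0905,-.066,0.016),(-.0905,.066,.016),(.1,.066,.014),(.1,-.066,.014)]),(0,255,0))
poly(f([(-.1,-.08,0),(-.1,.08,0),(.1,.08,0),(.1,-.08,0)]),(255,0,255))
a=np.linspace(0,6.28,30);poly([R@np.array([.05+.005*np.cos(t),.03+.005*np.sin(t),.008])+o for t in a],(255,0,0))
cv2.imwrite('pics/ovw1.png',im[55*4:215*4,210*4:400*4])
E
python3 fit.py
```

```text
[ 0.4687 -0.1565  0.1984] 11.37 [-0.0795  0.0859 -0.038   0.0823  0.1018  0.1013]
[[0.1, 1.5], [0.1, 0.4], [0.0, 0.1], [-0.2, -1.5], [-0.1, -0.6], [-0.1, -0.2], [-0.0, -0.0]]
[308.36882635 215.77480862] (307.8333333333333, 215.0)
[298.51019591 173.64750356] (298.2142857142857, 175.07142857142856)
[334.76853188 119.41775757] (334.625, 117.875)
[ 0.31397389 -0.08651086  0.01      ] [ 0.35304522 -0.28064561  0.01      ]
```

View pics/ovw1.png

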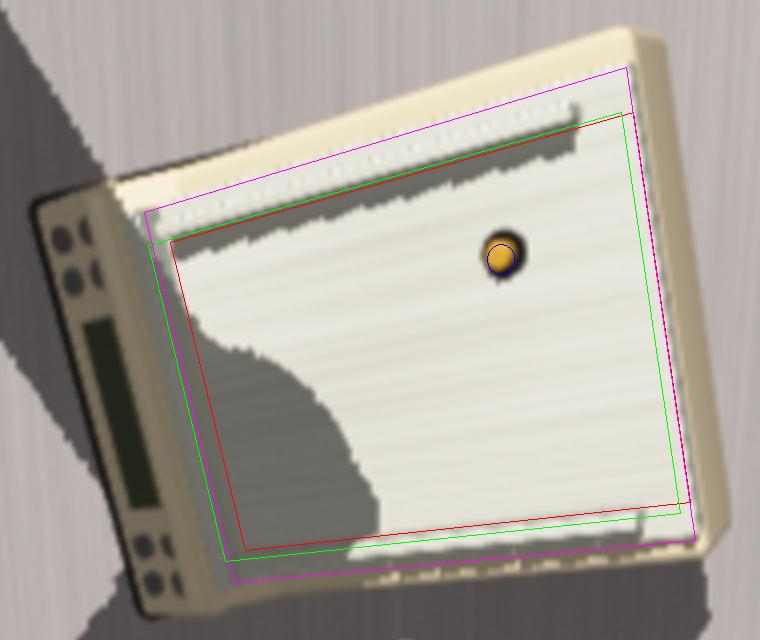

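```bash
sed -i "s/(None,-.066,.0)/(None,-.066,.014)/g" fit.py; python3 fit.py
```

```text
[ 0.4689 -0.1556  0.1958] 11.22 [-0.0802  0.0853 -0.0305  0.0862  0.1012  0.1012]
[[0.3, 0.9], [-0.1, -0.3], [-0.1, -0.5], [-0.0, -0.2], [0.1, 1.2], [-0.2, -0.7], [-0.0, -0.5]]
[308.10671989 215.6895571 ] (307.8333333333333, 215.0)
[298.40535265 173.83412568] (298.2142857142857, 175.07142857142856)
[334.97498704 118.79212696] (334.625, 117.875)
[ 0.31397389 -0.08651086  0.01      ] [ 0.35304522 -0.28064561  0.01      ]
```

Call:
play_rows(
  travel=[
    [0.7,3.8,0],
    [0.7,3.8,0],
    [0.7,3.7,-1.2],
    [0.7,3.4,-2],
    [0.7,3.4,-2],
    [0.7,3.4,-2],
    [0.7,3.4,-2],
    [0.7,3.4,-2],
    [0.7,3.4,-2],
    [0.7,3.4,-2],
    [0.7,2.4,-2],
    [0,0,0],
  ],
  rotation=[
    [0,0,-0.01],
    [0,0,-0.01],
    [0,0,-0.01],
    [0,0,-0.01],
    [0,0,0],
    [0,0,0],
    [0,0,0],
    [0,0,0],
    [0,0,0],
    [0,0,0],
    [-0.006,-0.017,0],
    [0,0,0],
  ],
  claw=[8.54,8.54,8.54,8.54,8.54,8.54,8.54,8.54,8.54,8.54,8.54,8.54],
)

```text
time_s: 2.3
position: [0.4907, 0.1756, 0.2172]
tool_rot: [[-0.027, 0.991, -0.132], [0.003, -0.132, -0.991], [-1.0, -0.027, 0.001]]
ft_force: [0.1, -0.1, -1.0]
grip_width: 0.0853
```

```bash
python3 snap.py wrist w2
```

```text
2.35 [0.4911 0.174  0.2187] [ 6.3 18.6 75.   0.3 87.9 13.9] [[-0.0262, 0.9908, -0.133], [0.0023, -0.133, -0.9911], [-0.9997, -0.0263, 0.0012]] [-0.41  0.44  0.43]
```

View pics/w2.png

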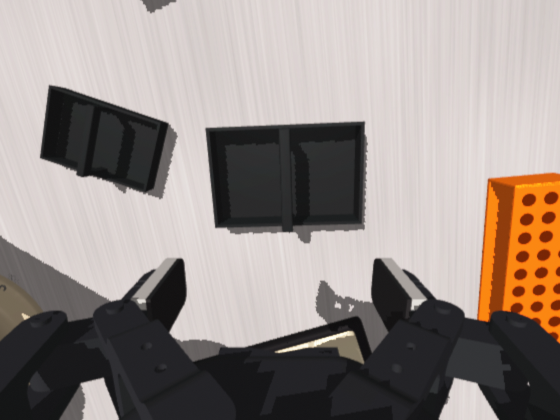

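```bash
python3 - <<'E'
from h import *
t=cv2.imread('pics/w2.png')
crop(t,195,110,190,135,4,'pics/w2c.png')
E
```

```text
(no output)
```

View pics/w2c.png

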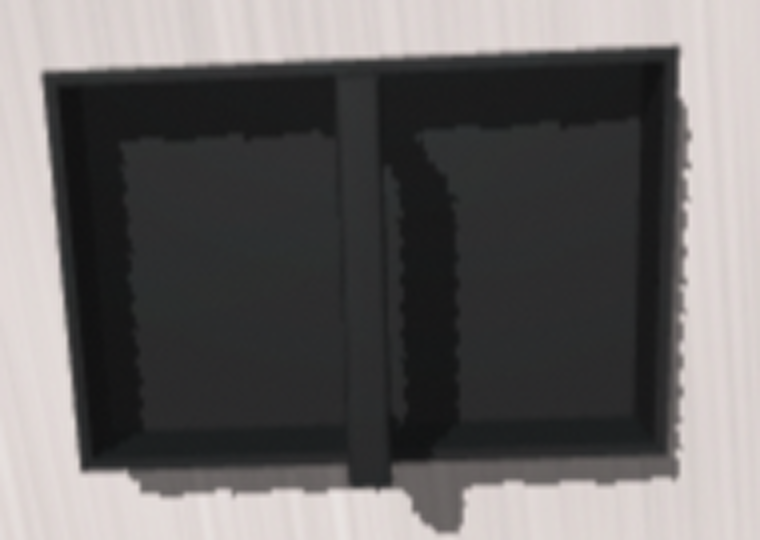

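```bash
cat > fit2.py <<'E'
from h import *
import pickle
from scipy.optimize import least_squares
W=pickle.load(open('pics/w2.pkl','rb'))
cw=lambda x,y:np.array((195+(x+.5)/4-.5,110+(y+.5)/4-.5))
O=[((-.09,.06,.035),cw(43,73)),((.09,.06,.035),cw(679,47)),((.09,-.06,.035),cw(670,462)),((-.09,-.06,.035),cw(84,468))]
res=lambda p:np.concatenate([proj(W,Rz(p[2])@np.array(P)+[p[0],p[1],0])[0]-uv for P,uv in O])
r=least_squares(res,[.49,.18,-.08]);print(r.x,np.degrees(r.x[2]),r.fun.round(1))
p=r.x
for x,y in((335,80),(378,80),(349,485),(391,485)): print(Rz(-p[2])@(onz(W,*cw(x,y),.072)-[p[0],p[1],0]))
E
python3 fit2.py
```

```text
[ 0.49674601  0.18308483 -0.09615499] -5.5092748901279585 [ 0.3 -0.2  0.8  0.3 -0.6 -1.2 -0.5  1.1]
[-0.0063419   0.05517758  0.072     ]
[0.00459647 0.05478763 0.072     ]
[-0.00635737 -0.05365     0.072     ]
[ 0.0052866  -0.05396241  0.072     ]
```

Call:
play_rows(
  travel=[
    [0.3,0.5,-1],
    [0.3,0.5,-2.5],
    [0,0,-3],
    [0,0,-3],
    [0,0,-2.5],
    [0,0,-2],
    [0,0,-1],
    [0,0,0],
  ],
  rotation=[
    [0,-0.026,0.02],
    [0,0,0.02],
    [0,0,0],
    [0,0,0],
    [0,0,0],
    [0,0,0],
    [0,0,0],
    [0,0,0],
  ],
  claw=[8.54,8.54,8.54,8.54,8.54,8.54,8.54,8.54],
)

```text
time_s: 3.02
position: [0.4992, 0.1681, 0.0646]
tool_rot: [[0.002, 0.993, -0.115], [-0.001, -0.115, -0.993], [-1.0, 0.002, 0.001]]
ft_force: [-0.1, 0.6, 0.2]
grip_width: 0.0853
```

```bash
python3 snap.py wrist w3
```

```text
3.0667 [0.4997 0.1681 0.0655] [ 5.8 27.  89.2 -0.1 63.7 12.4] [[0.0034, 0.9933, -0.1155], [-0.0008, -0.1155, -0.9933], [-1.0, 0.0035, 0.0004]] [ 0.39 -1.15 -0.61]
```

View pics/w3.png

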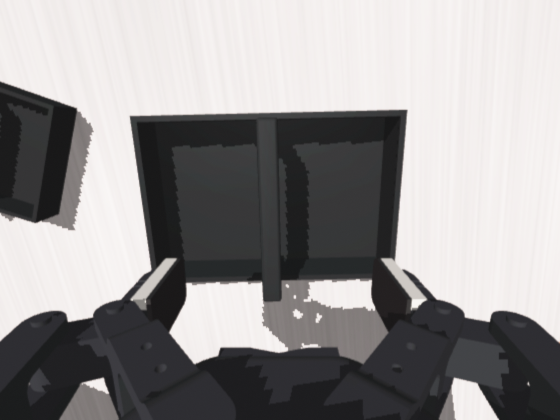

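```bash
python3 - <<'E'
from h import *
import pickle
W=pickle.load(open('pics/w3.pkl','rb'))
o=env.observe();R=o['tool_rot'];p=o['position'];print(p.round(4),np.linalg.norm(R.T@(W['eye']-p)),R.T@(W['eye']-p), R.T@W['rotation'])
for d in(0,.013): print(proj(W,p-R[:,0]*d+R[:,1]*.0425),proj(W,p-R[:,0]*d-R[:,1]*.0425))
# bar top centreline in w3
for u,v,z in((267,119,.072),(273,299,.072),(133,116,.035),(406,111,.035)): print(onz(W,u,v,z))
Q=Rz(-.095)
for P in((-.09,.06,.035),(.09,.06,.035),(0,.05,.072),(0,-.05,.072),(0,-.06,.072),(.09,-.06,.035)): print(P,proj(W,Q@np.array(P)+[.4968,.183,0]))
E
```

```text
[0.4997 0.1681 0.0655] 0.19281464143729216 [-1.81129755e-01  3.50679514e-05 -6.61021675e-02] [[ 4.58093467e-04 -2.61894042e-01  9.65096524e-01]
 [ 9.99999545e-01  9.27925957e-04 -2.22853335e-04]
 [-8.37174155e-04  9.65096187e-01  2.61894348e-01]]
[[347.08691319 237.50748014]] [[209.59569052 237.37728951]]
[[351.87931101 245.25301339]] [[204.78198128 245.1129102 ]]
[0.50160838 0.23842853 0.072     ]
[0.49184735 0.12992019 0.072     ]
[0.41415118 0.25123238 0.035     ]
[0.59085629 0.2339884  0.035     ]
(-0.09, 0.06, 0.035) [[131.09787771 116.17606547]]
(0.09, 0.06, 0.035) [[407.89912037 110.44528396]]
(0, 0.05, 0.072) [[268.17160661 129.78614489]]
(0, -0.05, 0.072) [[272.70479043 294.30982292]]
(0, -0.06, 0.072) [[273.09198427 308.36232052]]
(0.09, -0.06, 0.035) [[393.59872889 278.22179667]]
```

```bash
python3 snap.py side s3; python3 - <<'E'
from h import *
t=cv2.imread('pics/w3.png')
crop(t,110,220,340,110,2.3,'pics/w3c.png')
S=env.camera_info('side');o=env.observe();print(proj(S,o['position']),proj(S,o['position']-.13*o['tool_rot'][:,0]))
t=cv2.imread('pics/s3.png')
crop(t,220,170,180,150,4,'pics/s3c.png')
E
```

```text
3.1167 [0.5004 0.1687 0.0666] [ 5.8 26.9 89.1 -0.1 63.7 12.4] [[0.0058, 0.9934, -0.1147], [-0.0004, -0.1147, -0.9934], [-1.0, 0.0058, -0.0003]] [-0.02  0.27  0.71]
[[293.65542898 266.69238136]] [[293.65330284 235.69919608]]
```

View pics/w3c.png

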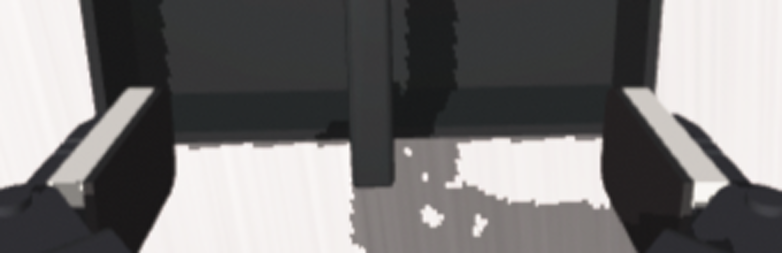

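View pics/s3c.png

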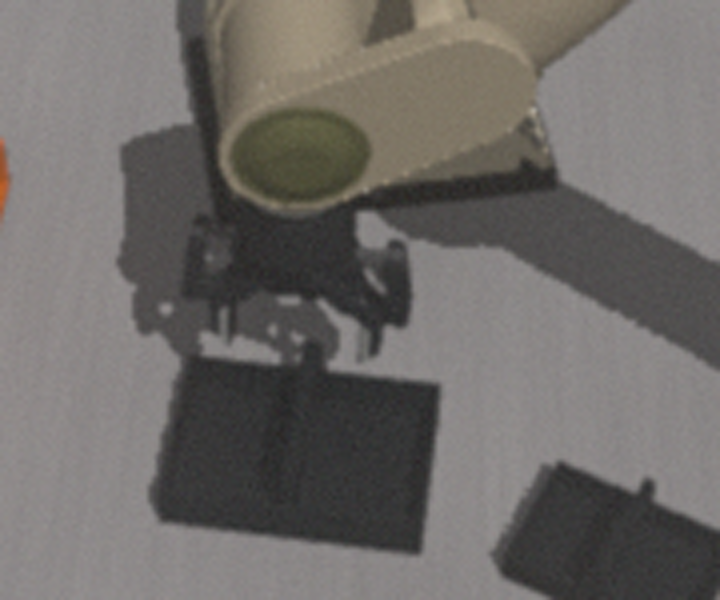

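Call:
play_rows(
  travel=[
    [0,0.5,2.5],
    [-0.1,0.5,1.5],
    [-0.1,0.4,0.5],
    [0,0,0],
    [0,0,0],
    [0,0,0],
    [0,0,0],
  ],
  rotation=[
    [0,-0.006,0.01],
    [0,0,0.01],
    [0,0,0],
    [0,0,0],
    [0,0,0],
    [0,0,0],
    [0,0,0],
  ],
  claw=[8.54,4,0,0,0,0,0],
)

```text
time_s: 3.7
position: [0.5006, 0.1793, 0.1178]
tool_rot: [[0.019, 0.995, -0.101], [0.0, -0.101, -0.995], [-1.0, 0.019, -0.002]]
ft_force: [-0.1, -0.0, 0.9]
grip_width: 0.0122
```

```bash
python3 snap.py wrist w4;python3 snap.py side s4; python3 - <<'E'
from h import *
import pickle
W=pickle.load(open('pics/w4.pkl','rb'))
S=env.camera_info('side');o=env.observe();print(o['grip_width'],proj(S,o['position']),proj(W,o['position']))
t=cv2.imread('pics/s4.png')
crop(t,220,170,180,150,4,'pics/s4c.png')
E
```

```text
3.75 [0.5005 0.1793 0.1177] [ 7.  23.4 85.1 -0.1 70.4 12.9] [[0.0188, 0.9947, -0.1014], [0.0001, -0.1014, -0.9948], [-0.9998, 0.0187, -0.002]] [ 0.42 -0.5  -0.09]
3.8 [0.5005 0.1793 0.1177] [ 7.  23.4 85.1 -0.1 70.4 12.9] [[0.0186, 0.9947, -0.1013], [0.0001, -0.1013, -0.9949], [-0.9998, 0.0185, -0.002]] [ 0.95 -0.64 -0.72]
0.00023156443102618972 [[293.26809337 258.15418134]] [[277.37863218 236.83043264]]
```

View pics/w4.png

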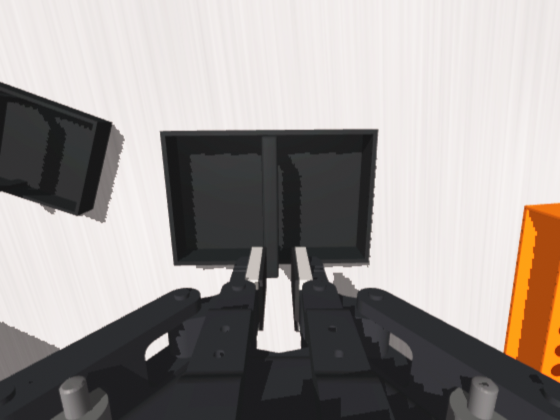

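View pics/s4c.png

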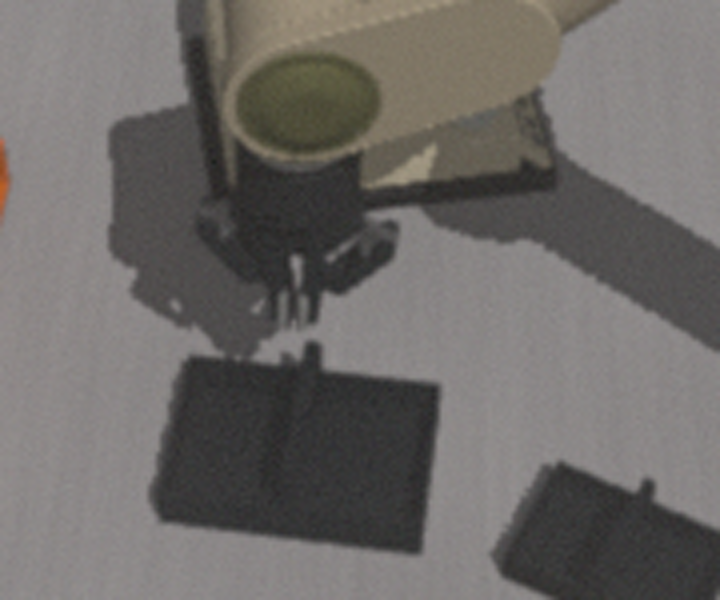

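```bash
python3 snap.py wrist w5;python3 snap.py top t5; python3 - <<'E'
from h import *
import pickle
W=pickle.load(open('pics/w5.pkl','rb'))
T=env.camera_info('top');o=env.observe();R=o['tool_rot'];p=o['position'];print(o['grip_width'],proj(T,p),proj(W,p))
for d in (0,.02,.03,.04,.05): print(d,[proj(W,p-d*R[:,0]+R[:,2]*z).round(0).tolist() for z in(-.011,.011)])
t=cv2.imread('pics/w5.png');crop(t,210,220,140,100,5,'pics/w5c.png')
t=cv2.imread('pics/t5.png');crop(t,180,170,140,100,5,'pics/t5c.png')
E
```

```text
3.85 [0.5005 0.1794 0.1177] [ 7.  23.4 85.1 -0.1 70.4 12.9] [[0.0187, 0.9947, -0.1012], [0.0001, -0.1012, -0.9949], [-0.9998, 0.0186, -0.002]] [-0.12  0.08  0.26]
3.9 [0.5006 0.1794 0.1177] [ 7.  23.4 85.1 -0.1 70.4 12.9] [[0.0188, 0.9947, -0.1012], [0.0001, -0.1012, -0.9949], [-0.9998, 0.0187, -0.002]] [-0.01  0.2   1.2 ]
-0.00012415081607639985 [[215.49855466 217.05095198]] [[277.61815285 236.84388439]]
0 [[[278.0, 220.0]], [[278.0, 253.0]]]
0.02 [[[278.0, 230.0]], [[278.0, 267.0]]]
0.03 [[[278.0, 237.0]], [[278.0, 275.0]]]
0.04 [[[277.0, 244.0]], [[277.0, 284.0]]]
0.05 [[[277.0, 252.0]], [[277.0, 295.0]]]
```

View pics/w5c.png

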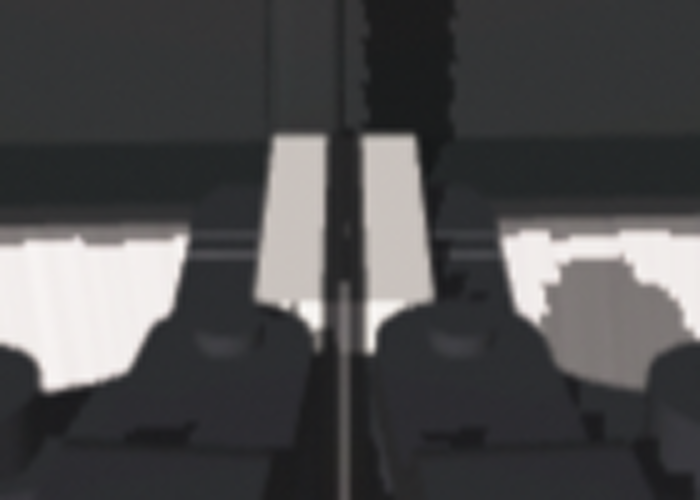

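View pics/t5c.png

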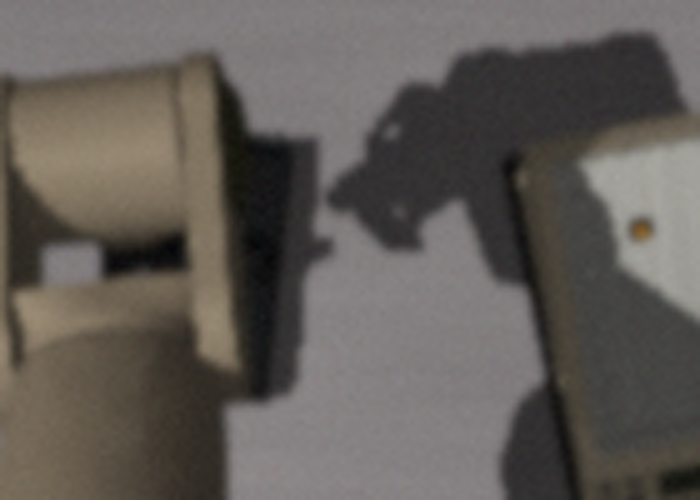

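Call:
play_rows(
  travel=[
    [-0.3,0.4,0],
    [0,0,0],
    [0,0,0],
    [0,0,0],
    [0,0,-2],
    [0,0,-2],
    [0,0,-1.5],
    [0,0,-1],
    [0,0,-0.5],
    [0,0,0],
  ],
  rotation=[
    [0,0.019,0.008],
    [0,0,0],
    [0,0,0],
    [0,0,0],
    [0,0,0],
    [0,0,0],
    [0,0,0],
    [0,0,0],
    [0,0,0],
    [0,0,0],
  ],
  claw=[6,6,6,6,6,6,6,6,6,6],
)

```text
time_s: 4.73
position: [0.4977, 0.1841, 0.045]
tool_rot: [[-0.001, 0.996, -0.092], [0.0, -0.092, -0.996], [-1.0, -0.001, -0.0]]
ft_force: [0.2, 0.1, -0.8]
grip_width: 0.0599
```

```bash
python3 snap.py wrist w6;python3 snap.py side s6; python3 - <<'E'
from h import *
t=cv2.imread('pics/s6.png');crop(t,220,170,180,150,4,'pics/s6c.png')
E
```

```text
4.7833 [0.498  0.1842 0.0455] [ 7.5 28.9 89.8  0.  61.3 12.8] [[0.0002, 0.9958, -0.0919], [0.0005, -0.0919, -0.9958], [-1.0, 0.0002, -0.0005]] [-0.41  0.15  0.18]
4.8333 [0.4984 0.1842 0.0461] [ 7.5 28.8 89.8  0.  61.3 12.8] [[0.0015, 0.9958, -0.0919], [0.0007, -0.0919, -0.9958], [-1.0, 0.0014, -0.0008]] [0.   0.39 0.6 ]
```

View pics/w6.png

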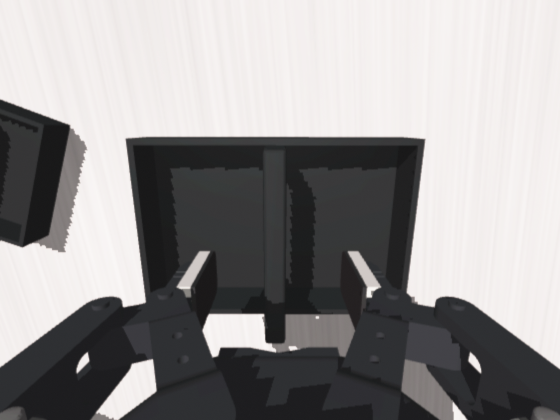

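View pics/s6c.png

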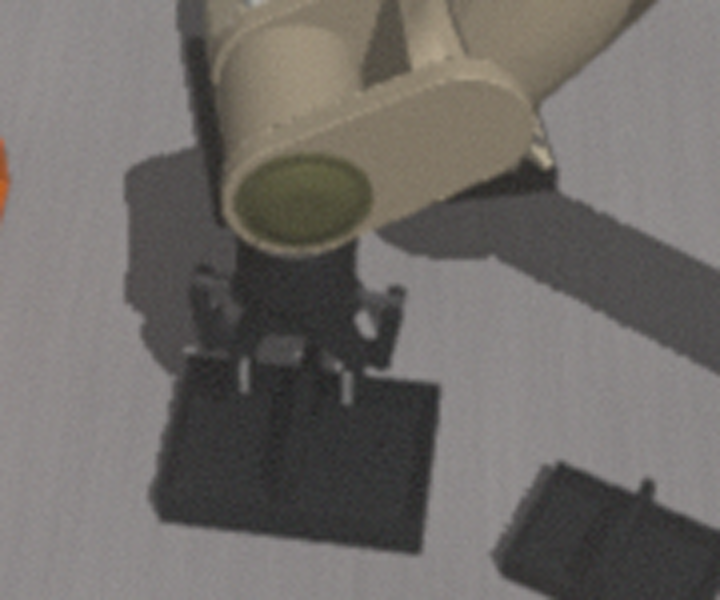

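```bash
python3 - <<'E'
from h import *
S=env.camera_info('side')
c=lambda P:((proj(S,P)-[220,170]+.5)*4).round(0)
Q=Rz(-.093)
for x in(-.03,.03):
  for z in(.03,.043,.052,.062,.072,.08): print(x,z,c(Q@np.array([x,.011,z])+[.497,.183,0]))
E
```

```text
-0.03 0.03 [[342. 456.]]
-0.03 0.043 [[342. 445.]]
-0.03 0.052 [[342. 437.]]
-0.03 0.062 [[342. 428.]]
-0.03 0.072 [[342. 420.]]
-0.03 0.08 [[342. 412.]]
0.03 0.03 [[255. 446.]]
0.03 0.043 [[255. 434.]]
0.03 0.052 [[254. 427.]]
0.03 0.062 [[254. 418.]]
0.03 0.072 [[254. 409.]]
0.03 0.08 [[254. 402.]]
```

Call:
play_rows(
  travel=[
    [-0.1,0,-0.2],
    [0,0,0],
    [0,0,0],
    [0,0,0],
    [0,0,0],
  ],
  rotation=[
    [0,0,0],
    [0,0,0],
    [0,0,0],
    [0,0,0],
    [0,0,0],
  ],
  claw=[0,0,0,0,0],
  squeeze=20,
)

```text
time_s: 5.25
position: [0.4988, 0.1845, 0.0466]
tool_rot: [[0.007, 0.996, -0.092], [0.001, -0.092, -0.996], [-1.0, 0.006, -0.002]]
ft_force: [0.4, -1.4, -0.6]
grip_width: 0.0004
```

```bash
python3 snap.py wrist w7;python3 snap.py side s7; python3 - <<'E'
from h import *
print(env.observe()['grip_width'])
t=cv2.imread('pics/s7.png');crop(t,220,170,180,150,4,'pics/s7c.png')
E
```

```text
5.3 [0.4988 0.1845 0.0466] [ 7.5 28.7 89.9  0.  61.  12.8] [[0.0065, 0.9958, -0.0917], [0.0013, -0.0917, -0.9958], [-1.0, 0.0064, -0.0019]] [ 0.37 -0.02  0.71]
5.35 [0.4987 0.1844 0.0465] [ 7.5 28.7 89.9  0.  61.  12.8] [[0.0063, 0.9958, -0.0917], [0.0013, -0.0918, -0.9958], [-1.0, 0.0062, -0.0019]] [-0.05  0.62  0.38]
-3.633160361235608e-05
```

View pics/w7.png

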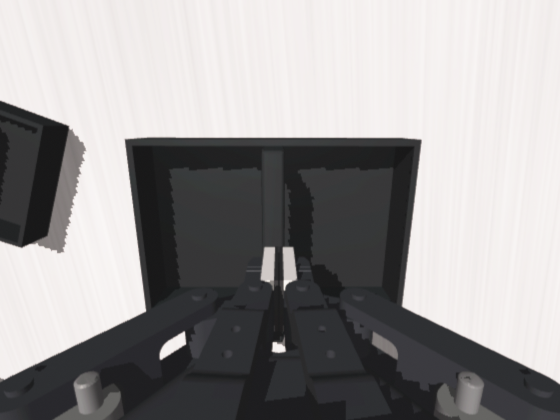

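View pics/s7c.png

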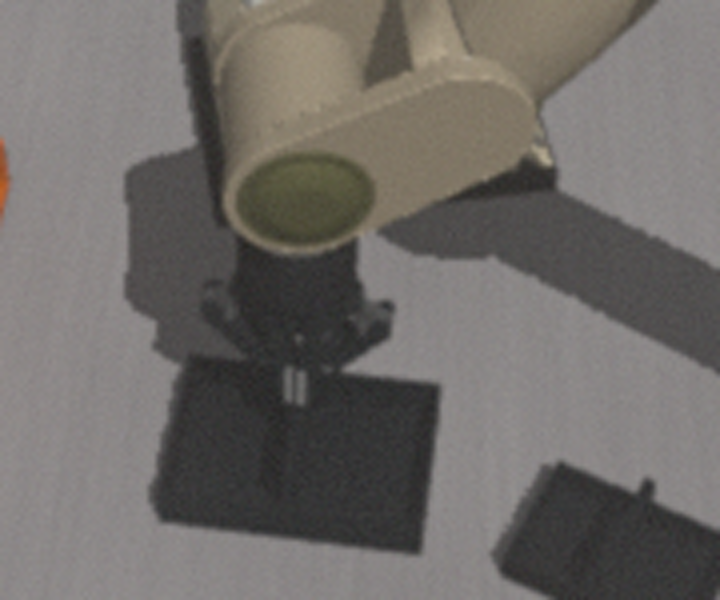

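Call:
play_rows(
  travel=[
    [-0.1,0,-0.3],
    [0,0,-0.2],
    [0,0,0],
  ],
  rotation=[
    [0,0.006,0],
    [0,0,0],
    [0,0,0],
  ],
  claw=[0,0,0],
)

```text
time_s: 5.6
position: [0.4976, 0.1845, 0.0412]
tool_rot: [[-0.0, 0.996, -0.092], [0.001, -0.092, -0.996], [-1.0, -0.0, -0.001]]
ft_force: [-0.4, 0.9, -0.2]
grip_width: -0.0001
```

Call:
play_rows(
  travel=[
    [0,0,-0.2],
    [0,0,0],
  ],
  rotation=[
    [0,0,0],
    [0,0,0],
  ],
  claw=[0,0],
)

```text
time_s: 5.77
position: [0.4975, 0.1844, 0.0387]
tool_rot: [[-0.001, 0.996, -0.092], [0.001, -0.092, -0.996], [-1.0, -0.001, -0.001]]
ft_force: [-0.8, -1.4, -0.3]
grip_width: 0.0004
```

Call:
play_rows(
  travel=[
    [0,0,-0.2],
    [0,0,0],
  ],
  rotation=[
    [0,0,0],
    [0,0,0],
  ],
  claw=[0,0],
)

```text
time_s: 5.93
position: [0.4975, 0.1844, 0.0364]
tool_rot: [[-0.001, 0.996, -0.092], [0.001, -0.092, -0.996], [-1.0, -0.001, -0.001]]
ft_force: [-0.5, -0.7, -0.2]
grip_width: 0.0006
```

Call:
play_rows(
  travel=[
    [0,0,-0.2],
    [0,0,0],
  ],
  rotation=[
    [0,0,0],
    [0,0,0],
  ],
  claw=[0,0],
)

```text
time_s: 6.1
position: [0.4975, 0.1844, 0.0341]
tool_rot: [[-0.001, 0.996, -0.092], [0.001, -0.092, -0.996], [-1.0, -0.001, -0.001]]
ft_force: [0.9, 0.1, -0.3]
grip_width: -0.0001
```

Call:
play_rows(
  travel=[
    [0,0,-0.2],
    [0,0,0],
  ],
  rotation=[
    [0,0,0],
    [0,0,0],
  ],
  claw=[0,0],
)

```text
time_s: 6.27
position: [0.4981, 0.1845, 0.0338]
tool_rot: [[0.001, 0.996, -0.092], [0.001, -0.092, -0.996], [-1.0, 0.001, -0.002]]
ft_force: [-0.3, 0.1, 0.6]
grip_width: 0.0001
```

Call:
play_rows(
  travel=[
    [0,0,-0.2],
    [0,0,0],
  ],
  rotation=[
    [0,0,0],
    [0,0,0],
  ],
  claw=[0,0],
)

```text
time_s: 6.43
position: [0.4987, 0.1846, 0.0338]
tool_rot: [[0.004, 0.996, -0.091], [0.002, -0.091, -0.996], [-1.0, 0.004, -0.002]]
ft_force: [0.5, -0.0, -0.9]
grip_width: -0.0003
```

Call:
play_rows(
  travel=[
    [0,0,-0.4],
    [0,0,0],
  ],
  rotation=[
    [0,0,0],
    [0,0,0],
  ],
  claw=[0,0],
)

```text
time_s: 6.6
position: [0.4997, 0.1848, 0.0343]
tool_rot: [[0.009, 0.996, -0.091], [0.002, -0.091, -0.996], [-1.0, 0.009, -0.003]]
ft_force: [0.3, -0.2, -0.4]
grip_width: 0.0
```

```bash
python3 snap.py side s8; python3 snap.py wrist w8; python3 - <<'E'
from h import *
o=env.observe();print(o['joint_efforts'].round(1),o['wrist_torque'].round(2))
t=cv2.imread('pics/s8.png');crop(t,220,170,180,150,4,'pics/s8c.png')
E
```

```text
6.65 [0.4999 0.1849 0.0341] [ 7.5 29.7 90.6  0.1 59.1 12.7] [[0.0095, 0.9958, -0.091], [0.0021, -0.091, -0.9959], [-1.0, 0.0093, -0.003]] [-0.37 -0.18  0.17]
6.7 [0.4997 0.1848 0.0334] [ 7.5 29.8 90.7  0.1 59.  12.7] [[0.0085, 0.9958, -0.091], [0.002, -0.091, -0.9958], [-1.0, 0.0083, -0.0027]] [0.34 0.82 0.08]
[  0.1 -47.  -17.4  -0.    0.1  -0. ] [-0.02  0.01 -0.04]
```

View pics/s8c.png

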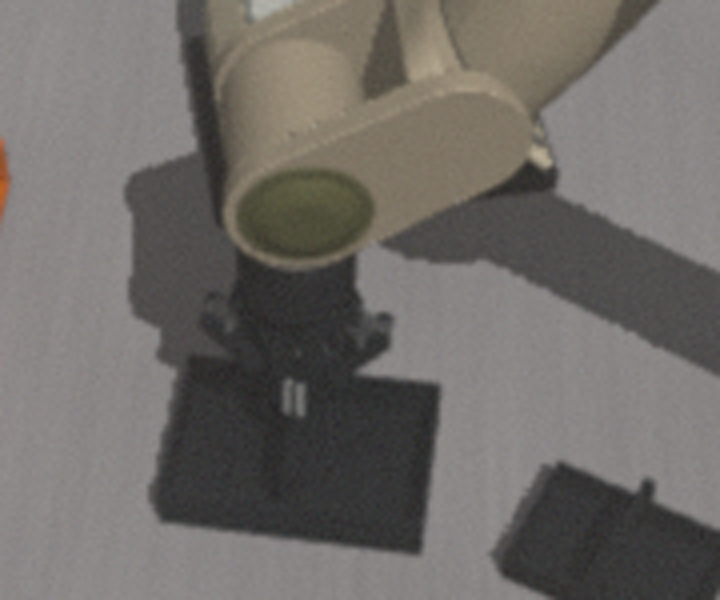

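View pics/w8.png

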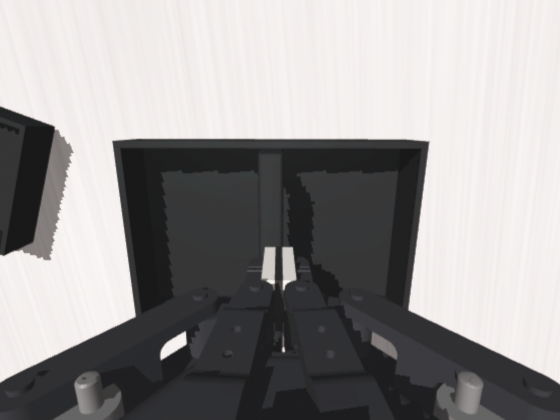

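Call:
play_rows(
  travel=[
    [-0.2,0,1],
    [0,0,0],
    [0,0,0],
    [0,0,0],
    [0,0,-0.5],
    [0,0,-1],
    [0,0,-1],
    [0,0,-0.7],
    [0,0,-0.4],
    [0,0,0],
  ],
  rotation=[
    [0,0.009,0],
    [0,0,0],
    [0,0,0],
    [0,0,0],
    [0,0,0],
    [0,0,0],
    [0,0,0],
    [0,0,0],
    [0,0,0],
    [0,0,0],
  ],
  claw=[6,6,6,6,6,6,6,6,6,6],
)

```text
time_s: 7.53
position: [0.496, 0.1844, 0.0001]
tool_rot: [[-0.006, 0.996, -0.091], [0.001, -0.091, -0.996], [-1.0, -0.006, -0.001]]
ft_force: [-0.3, 0.2, 0.3]
grip_width: 0.0603
```

```bash
python3 snap.py side s9; python3 snap.py wrist w9; python3 - <<'E'
from h import *
t=cv2.imread('pics/s9.png');crop(t,220,170,180,150,4,'pics/s9c.png')
E
```

```text
7.5833 [0.4962 0.1845 0.0005] [ 7.5 32.6 92.4  0.1 55.2 12.7] [[-0.0053, 0.9958, -0.0913], [0.0013, -0.0913, -0.9958], [-1.0, -0.0054, -0.0008]] [ 0.87  0.51 -0.61]
7.6333 [0.4965 0.1845 0.0011] [ 7.5 32.6 92.4  0.1 55.3 12.7] [[-0.0042, 0.9958, -0.0913], [0.0014, -0.0913, -0.9958], [-1.0, -0.0043, -0.001]] [-0.13 -0.54  0.18]
```

View pics/s9c.png

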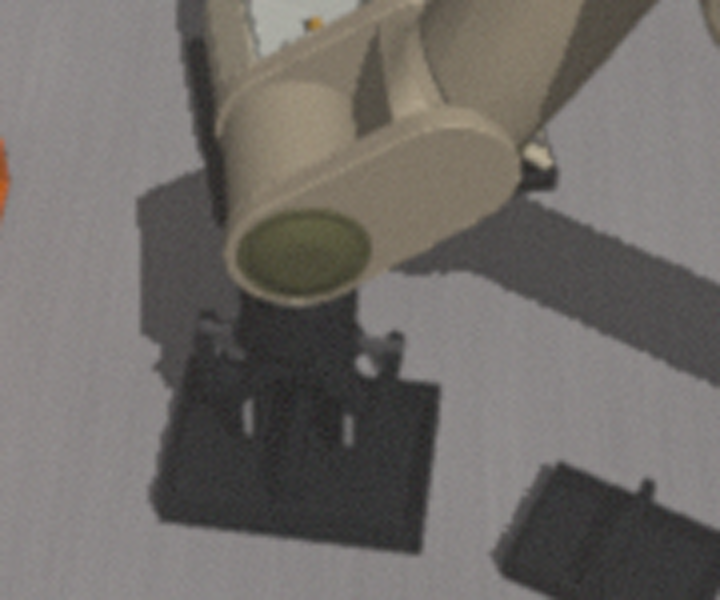

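View pics/w9.png

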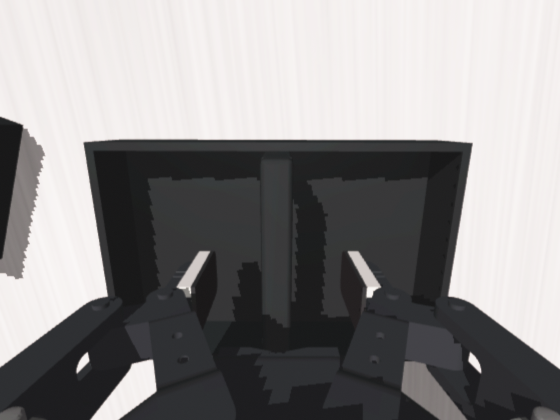

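Call:
play_rows(
  travel=[
    [0,0,0.3],
    [0,0,0],
    [0,0,0],
    [0,0,0],
    [0,0,0],
    [0,0,0],
  ],
  rotation=[
    [0,-0.004,0],
    [0,0,0],
    [0,0,0],
    [0,0,0],
    [0,0,0],
    [0,0,0],
  ],
  claw=[0,0,0,0,0,0],
  squeeze=60,
)

```text
time_s: 8.13
position: [0.4973, 0.1847, 0.006]
tool_rot: [[0.003, 0.996, -0.091], [0.002, -0.091, -0.996], [-1.0, 0.003, -0.002]]
ft_force: [0.7, -0.4, -2.6]
grip_width: 0.0111
```

```bash
python3 snap.py wrist w10; python3 - <<'E'
from h import *
print(env.observe()['grip_width'])
E
```

```text
8.1833 [0.4973 0.1847 0.006 ] [ 7.5 32.  92.4  0.1 55.4 12.7] [[0.0031, 0.9958, -0.0912], [0.0019, -0.0912, -0.9958], [-1.0, 0.0029, -0.0021]] [ 1.08  0.44 -2.13]
0.010767547715441476
```

View pics/w10.png

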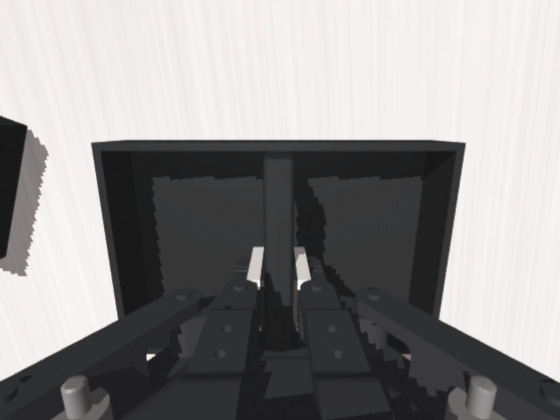

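Call:
play_rows(
  travel=[
    [0,0,1],
    [0,0,2],
    [0,0,3],
    [0,-1,3.5],
    [-0.3,-2,3],
    [-0.6,-2.8,2.5],
    [-0.7,-3.5,2],
    [-0.7,-3.5,2],
    [-0.7,-3.5,1.5],
    [-0.7,-3.5,1],
    [-0.7,-3.5,0],
    [-0.7,-3.5,0],
  ],
  rotation=[
    [0,0,0],
    [0,0,0],
    [0,0,0],
    [0,0,0.02],
    [0,0,0.03],
    [0,0,0.035],
    [0,0,0.035],
    [0,0,0.035],
    [0,0,0.035],
    [0,0,0.035],
    [0,0,0.035],
    [0,0,0.03],
  ],
  claw=[0,0,0,0,0,0,0,0,0,0,0,0],
  squeeze=80,
)

```text
time_s: 9.18
position: [0.4367, -0.0877, 0.2353]
tool_rot: [[-0.0, 0.975, 0.221], [-0.005, 0.221, -0.975], [-1.0, -0.002, 0.005]]
ft_force: [1.0, -0.5, -3.4]
grip_width: 0.0107
```

Call:
play_rows(
  travel=[
    [-0.5,-2.5,0],
    [0,-2,0],
    [0,-1,0],
    [0,0,0],
    [0,0,0],
    [0,0,0],
    [0,0,0],
    [0,0,0],
  ],
  rotation=[
    [0.01,-0.05,0],
    [0.015,-0.08,0],
    [0.017,-0.085,0],
    [0.017,-0.085,0],
    [0.017,-0.085,0],
    [0.017,-0.085,0],
    [0.01,-0.044,0],
    [0,0,0],
  ],
  claw=[0,0,0,0,0,0,0,0],
)

```text
time_s: 9.85
position: [0.4271, -0.1509, 0.2389]
tool_rot: [[0.511, 0.835, 0.205], [0.085, 0.188, -0.978], [-0.855, 0.517, 0.025]]
ft_force: [0.5, 0.4, -2.9]
grip_width: 0.0107
```

```bash
python3 snap.py wrist w11; python3 snap.py side s11; python3 - <<'E'
from h import *
import pickle
W=pickle.load(open('pics/w11.pkl','rb'))
o=env.observe();R=o['tool_rot'];print(o['grip_width'],R.T@(W['eye']-o['position']))
E
```

```text
9.9 [ 0.4274 -0.1511  0.2392] [-53.5  -1.6 103.7  30.3  65.9 -75.4] [[0.5094, 0.8356, 0.2057], [0.0847, 0.1892, -0.9783], [-0.8564, 0.5157, 0.0256]] [-0.09 -0.59 -3.35]
9.95 [ 0.4281 -0.1512  0.2395] [-53.4  -1.6 103.6  30.2  65.9 -75.4] [[0.5092, 0.8355, 0.2065], [0.0844, 0.1903, -0.9781], [-0.8565, 0.5154, 0.0264]] [ 0.07  0.72 -3.13]
0.010821338423512836 [-0.18180848 -0.00067686 -0.06639795]
```

View pics/w11.png

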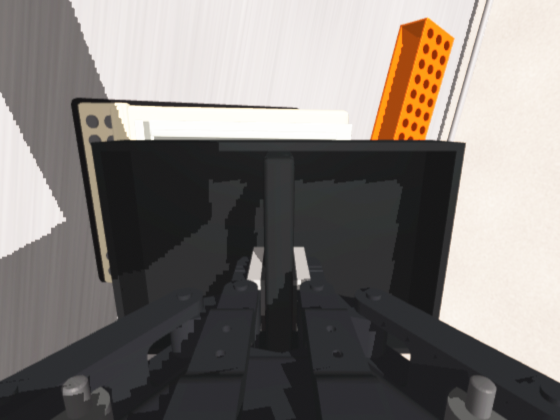

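View pics/s11.png

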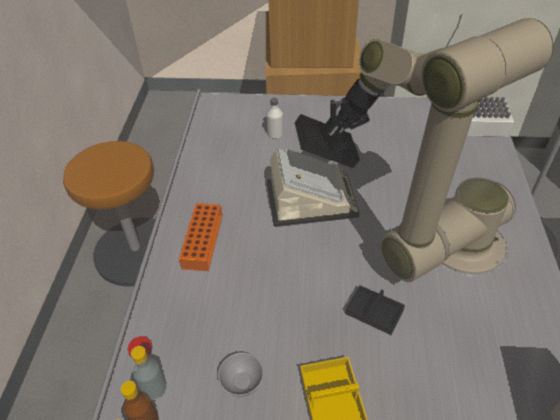

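```bash
cat > hand.py <<'E'
from h import *
import pickle
from scipy.optimize import least_squares
C=np.array([-.181130,0,-.0661]);CR=np.array([[0,-.2619,.9651],[1,0,0],[0,.9651,.2619]])
W=pickle.load(open('pics/w11.pkl','rb'))
# tool->camera pose from latest consistent
info=dict(W);info['eye']=C;info['rotation']=CR
# tray axes in tool frame: x=tool y, y=-tool z, z=-tool x
B=np.array([[0,0,-1],[1,0,0],[0,-1,0]],float)
def f(p):
    Rr=B@Rz(p[3])
    return np.concatenate([proj(info,Rr@np.array(P)+p[:3])[0]-uv for P,uv in(((-.09,.06,.035),(93,143)),((.09,.06,.035),(464,143)))])
r=least_squares(f,[.006,0,0,0]);print(r.x.round(4),r.fun.round(2))
E
python3 hand.py
python3 - <<'E'
from h import *
t=cv2.imread('pics/w10.png')
crop(t,80,130,400,60,2,'pics/w10c.png')
crop(cv2.imread('pics/w11.png'),80,130,400,60,2,'pics/w11c.png')
E
```

```text
[0.008  0.0001 0.0016 0.    ] [ 0. -0. -0. -0.]
```

View pics/w10c.png

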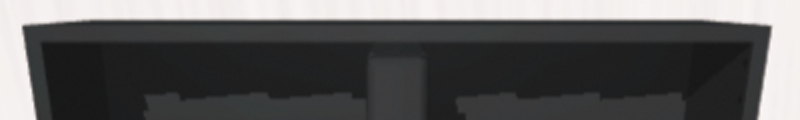

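View pics/w11c.png

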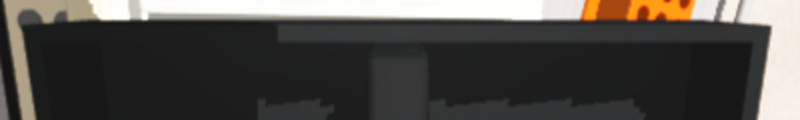

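```bash
cat > rel.py <<'E'
from h import *
import sys
from scipy.spatial.transform import Rotation as Ro
def rel(o,cr=(.469,-.1555,.197),off=(.007,0,.0015)):
    Rc,oc=cradle(*cr);R=o['tool_rot'];B=np.array([[0,0,-1],[1,0,0],[0,-1,0]],float)
    Rt=R@B;t=o['position']+R@np.array(off)
    print('t',round(o['time_s'],2),'tray in cradle mm',(Rc.T@(t-oc)*1e3).round(1),'tilt in cradle',np.degrees(Ro.from_matrix(Rc.T@Rt).as_rotvec()).round(2),'w',o['grip_width'].round(4),'F',o['ft_force'].round(1))
    return Rc,oc,Rt,t
if __name__=='__main__':
    Rc,oc,Rt,t=rel(env.observe())
    g=np.array([float(a) for a in sys.argv[1:4]])/1e3
    print('travel cm',((Rc@g+oc-t-0)*100).round(2),'rotvec',Ro.from_matrix(Rc@Rt.T).as_rotvec().round(4), 'travel w/ rot about TCP', ((Rc@g+oc-(env.observe()['position']+Rc@np.array([0,-.0015,-.007])))*100).round(2), 'cradle z dir',Rc[:,2].round(3),'x dir',Rc[:,0].round(3))
E
python3 rel.py 6 0 50
```

```text
Traceback (most recent call last):
  File "rel.py", line 10, in <module>
    Rc,oc,Rt,t=rel(env.observe())
               ~~~^^^^^^^^^^^^^^^
  File "rel.py", line 7, in rel
    print('t',round(o['time_s'],2),'tray in cradle mm',(Rc.T@(t-oc)*1e3).round(1),'tilt in cradle',np.degrees(Ro.from_matrix(Rc.T@Rt).as_rotvec()).round(2),'w',o['grip_width'].round(4),'F',o['ft_force'].round(1))
                                                                                                                                                                ^^^^^^^^^^^^^^^^^^^^^
AttributeError: 'float' object has no attribute 'round'
```

```bash
sed -i "s/o\['grip_width'\].round(4)/round(o['grip_width'],4)/" rel.py; python3 rel.py 6 0 50
```

```text
t 9.95 tray in cradle mm [ 29.4  10.6 122.3] tilt in cradle [-0.98 -1.05  1.32] w 0.0108 F [ 0.1  0.7 -3.1]
travel cm [ 1.77 -0.73 -7.43] rotvec [ 0.0222  0.0231 -0.0114] travel w/ rot about TCP [ 1.78 -0.74 -7.42] cradle z dir [-0.49  -0.098  0.866] x dir [0.849 0.17  0.5  ]
```

Call:
play_rows(
  travel=[
    [0.4,-0.2,-1.5],
    [0.4,-0.2,-2],
    [0.4,-0.2,-2],
    [0.3,-0.1,-1.2],
    [0.2,0,-0.5],
    [0,0,0],
  ],
  rotation=[
    [0.01,0.01,-0.005],
    [0.01,0.01,-0.005],
    [0.002,0.003,0],
    [0,0,0],
    [0,0,0],
    [0,0,0],
  ],
  claw=[0,0,0,0,0,0],
)

```text
time_s: 10.45
position: [0.4488, -0.158, 0.1679]
tool_rot: [[0.485, 0.85, 0.206], [0.096, 0.182, -0.979], [-0.869, 0.494, 0.006]]
ft_force: [-0.4, 0.7, -3.1]
grip_width: 0.0104
```

```bash
python3 rel.py 6 0 30; python3 snap.py side s12; python3 snap.py wrist w12; python3 - <<'E'
from h import *
import pickle
from rel import rel
o=env.observe();Rc,oc,Rt,t=rel(o)
S=env.camera_info('side');im=cv2.imread('pics/s12.png')
im=cv2.resize(im,None,fx=6,fy=6,interpolation=cv2.INTER_CUBIC)
def poly(info,P,c,s=6):
    q=((proj(info,P)+.5)*s).astype(int);cv2.polylines(im,[q],True,c,1)
for z in(0,.035): poly(S,[Rt@np.array([a*.09,b*.06,z])+t for a,b in((1,1),(1,-1),(-1,-1),(-1,1))],(0,255,255))
poly(S,[Rc@np.array(v)+oc for v in((-.0905,-.066,0.016),(-.0905,.066,.016),(.1,.066,.014),(.1,-.066,.014))],(0,255,0))
cv2.imwrite('pics/ovs12.png',im[125*6:225*6,250*6:375*6])
E
```

```text
t 10.45 tray in cradle mm [ 9.8  0.1 50.7] tilt in cradle [-0.03  0.38  0.68] w 0.0104 F [-0.4  0.7 -3.1]
travel cm [ 0.69  0.13 -1.99] rotvec [ 0.0075 -0.0052 -0.01  ] travel w/ rot about TCP [ 0.69  0.13 -1.99] cradle z dir [-0.49  -0.098  0.866] x dir [0.849 0.17  0.5  ]
10.5 [ 0.4488 -0.1581  0.1685] [-50.6   6.4 107.8  32.1  55.2 -78.8] [[0.4855, 0.8497, 0.2055], [0.0957, 0.182, -0.9786], [-0.869, 0.4948, 0.007]] [ 0.51 -0.77 -3.34]
10.55 [ 0.4488 -0.1584  0.1691] [-50.7   6.3 107.8  32.1  55.3 -78.8] [[0.4865, 0.8493, 0.2051], [0.0947, 0.1821, -0.9787], [-0.8685, 0.4955, 0.0082]] [-0.76 -0.24 -2.38]
t 10.55 tray in cradle mm [10.4 -0.4 51.8] tilt in cradle [-0.13  0.29  0.71] w 0.0107 F [-0.8 -0.2 -2.4]
```

View pics/ovs12.png

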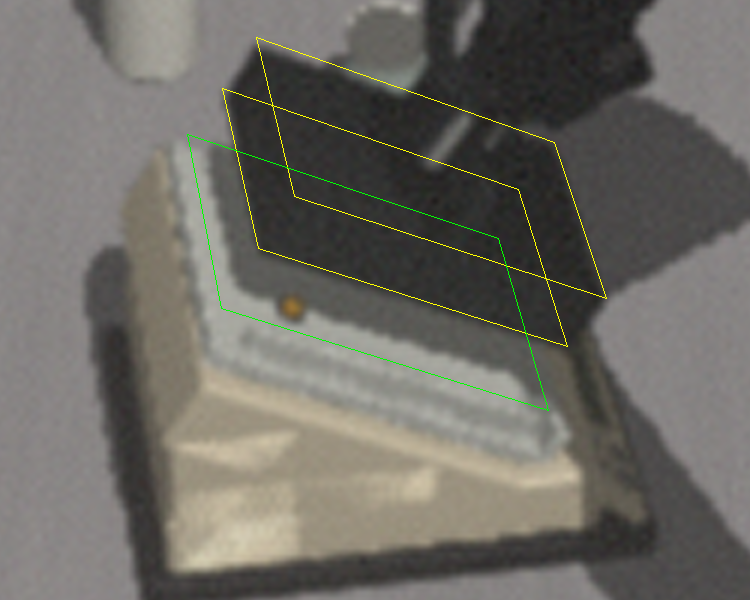

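View pics/w12.png

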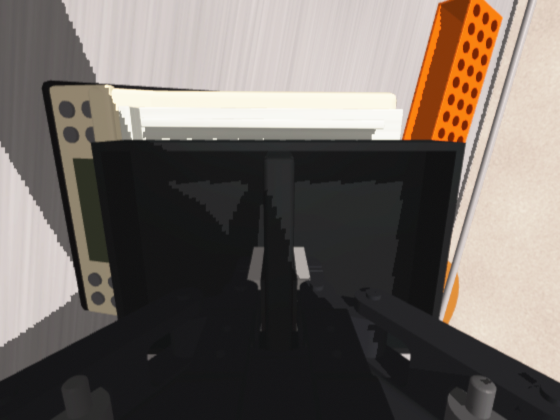

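```bash
python3 - <<'E'
from h import *
import pickle
W=pickle.load(open('pics/w12.pkl','rb'));Rc,oc=cradle(.469,-.1555,.197)
im=cv2.imread('pics/w12.png');im=cv2.resize(im,None,fx=4,fy=4,interpolation=cv2.INTER_CUBIC)
def poly(P,c):
    q=((proj(W,[Rc@np.array(v)+oc for v in P])+.5)*4).astype(int);cv2.polylines(im,[q],True,c,1)
poly([(-.09,.066,.014),(.0855,.066,.014),(.0855,.066,0),(-.09,.066,0)],(0,0,255))
poly([(-.1,-.08,0),(-.1,.08,0),(.1,.08,0),(.1,-.08,0)],(255,0,255))
c=im[70*4:170*4,30*4:430*4];cv2.imwrite('pics/ovw12.png',c[:, :800]);cv2.imwrite('pics/ovw12b.png',c[:, 800:])
s=cv2.imread('pics/s12.png')[120:225,250:375];s=cv2.convertScaleAbs(cv2.resize(s,None,fx=6,fy=6,interpolation=cv2.INTER_CUBIC),alpha=2.2,beta=0);cv2.imwrite('pics/s12e.png',s[:600])
E
```

```text
(no output)
```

View pics/ovw12.png

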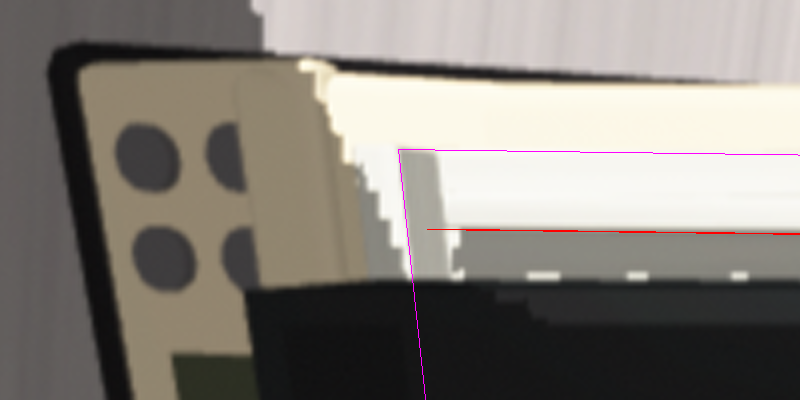

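View pics/ovw12b.png

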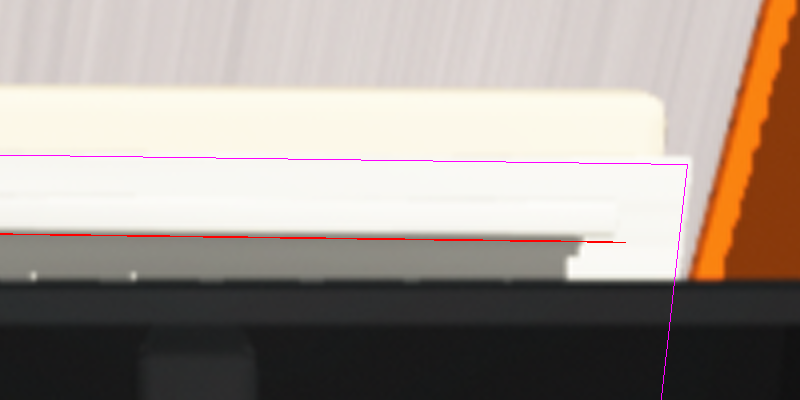

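View pics/s12e.png

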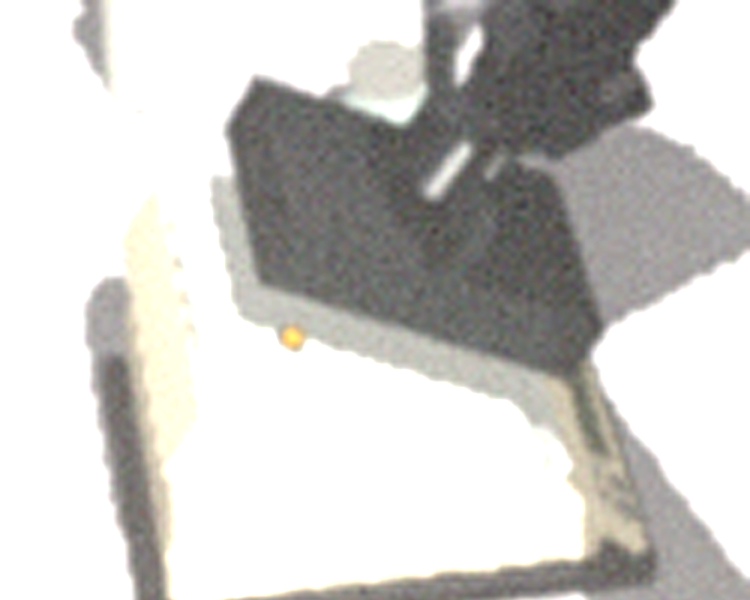

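Call:
play_rows(
  travel=[
    [0.19,0.04,-0.46],
    [0.19,0.04,-0.46],
    [0.19,0.04,-0.46],
    [0.19,0.04,-0.46],
    [0.19,0.04,-0.46],
    [0.19,0.04,-0.46],
    [0.19,0.04,-0.46],
    [0,0,0],
  ],
  rotation=[
    [0.003,-0.002,-0.005],
    [0.003,-0.002,-0.005],
    [0,0,0],
    [0,0,0],
    [0,0,0],
    [0,0,0],
    [0,0,0],
    [0,0,0],
  ],
  claw=[0,0,0,0,0,0,0,0],
)

```text
time_s: 11.22
position: [0.4642, -0.1559, 0.1364]
tool_rot: [[0.494, 0.847, 0.195], [0.091, 0.172, -0.981], [-0.865, 0.502, 0.007]]
ft_force: [-0.4, -0.1, -3.8]
grip_width: 0.0104
```

```bash
python3 rel.py 4 0 2; python3 snap.py wrist w13; python3 snap.py side s13; python3 - <<'E'
from h import *
s=cv2.imread('pics/s13.png')[120:225,250:375];s=cv2.convertScaleAbs(cv2.resize(s,None,fx=6,fy=6,interpolation=cv2.INTER_CUBIC),alpha=1.4,beta=0);cv2.imwrite('pics/s13e.png',s[:600])
E
```

```text
t 11.22 tray in cradle mm [ 7.6 -1.  15.7] tilt in cradle [-0.41 -0.15  0.16] w 0.0104 F [-0.4 -0.1 -3.8]
travel cm [ 0.35  0.17 -1.36] rotvec [0.0068 0.004  0.0012] travel w/ rot about TCP [ 0.35  0.16 -1.36] cradle z dir [-0.49  -0.098  0.866] x dir [0.849 0.17  0.5  ]
11.2667 [ 0.4642 -0.156   0.1368] [-48.6  10.3 109.9  34.9  48.8 -80.9] [[0.4941, 0.8473, 0.1946], [0.0912, 0.1721, -0.9808], [-0.8646, 0.5024, 0.0078]] [ 0.05 -0.38 -2.86]
11.3167 [ 0.4642 -0.1561  0.1371] [-48.6  10.3 109.9  34.9  48.8 -80.9] [[0.4945, 0.8471, 0.1945], [0.0908, 0.1722, -0.9809], [-0.8644, 0.5027, 0.0082]] [-0.11 -1.26 -3.  ]
```

View pics/s13e.png

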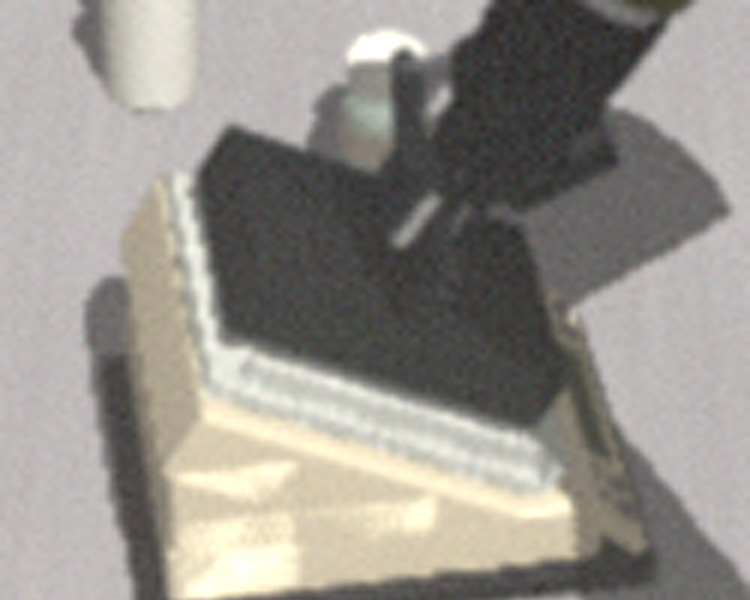

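View pics/w13.png

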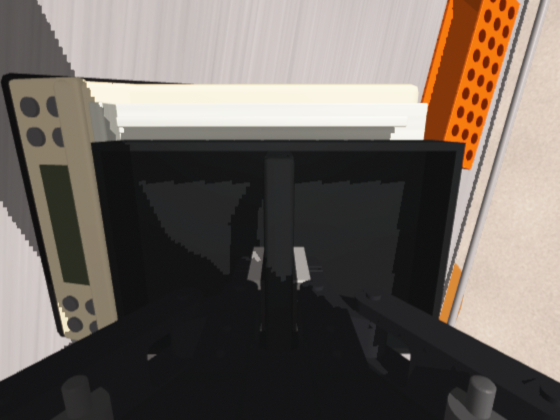

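Call:
play_rows(
  travel=[
    [0.1,0.05,-0.25],
    [0.1,0.05,-0.25],
    [0.1,0.03,-0.25],
    [0.1,0.03,-0.25],
    [0,0,0],
  ],
  rotation=[
    [0.003,0.002,0],
    [0.004,0.002,0],
    [0,0,0],
    [0,0,0],
    [0,0,0],
  ],
  claw=[0,0,0,0,0],
)

```text
time_s: 11.73
position: [0.4689, -0.1549, 0.1269]
tool_rot: [[0.492, 0.849, 0.194], [0.096, 0.169, -0.981], [-0.865, 0.501, 0.001]]
ft_force: [-0.2, -0.2, -3.2]
grip_width: 0.011
```

```bash
python3 rel.py 5 0 0
```

```text
t 11.73 tray in cradle mm [ 7.  -0.9  5.1] tilt in cradle [-0.12 -0.08 -0.05] w 0.011 F [-0.2 -0.2 -3.2]
travel cm [ 0.06  0.11 -0.54] rotvec [0.0011 0.0016 0.0018] travel w/ rot about TCP [ 0.06  0.11 -0.54] cradle z dir [-0.49  -0.098  0.866] x dir [0.849 0.17  0.5  ]
```

Call:
play_rows(
  travel=[
    [0.05,0.04,-0.15],
    [0.05,0.03,-0.15],
    [0.03,0.02,-0.1],
    [0,0,0],
  ],
  rotation=[
    [0.001,0.001,0.001],
    [0,0,0],
    [0,0,0],
    [0,0,0],
  ],
  claw=[0,0,0,0],
)

```text
time_s: 12.07
position: [0.4706, -0.1542, 0.1227]
tool_rot: [[0.491, 0.849, 0.195], [0.097, 0.169, -0.981], [-0.866, 0.501, 0.001]]
ft_force: [-1.2, -0.5, -2.8]
grip_width: 0.0105
```

```bash
python3 rel.py 5 0 0;python3 snap.py wrist w14; python3 snap.py side s14; python3 - <<'E'
from h import *
s=cv2.imread('pics/s14.png')[120:225,250:375];s=cv2.convertScaleAbs(cv2.resize(s,None,fx=6,fy=6,interpolation=cv2.INTER_CUBIC),alpha=1.4,beta=0);cv2.imwrite('pics/s14e.png',s[:600])
E
```

```text
t 12.07 tray in cradle mm [ 6.4 -0.5  0.5] tilt in cradle [-0.06 -0.06 -0.03] w 0.0105 F [-1.2 -0.5 -2.8]
travel cm [-0.1   0.03 -0.11] rotvec [0.0005 0.0011 0.0009] travel w/ rot about TCP [-0.1   0.03 -0.11] cradle z dir [-0.49  -0.098  0.866] x dir [0.849 0.17  0.5  ]
12.1167 [ 0.4705 -0.1541  0.1228] [-47.7  12.2 110.4  36.   46.8 -81.7] [[0.4913, 0.8489, 0.1949], [0.0971, 0.169, -0.9808], [-0.8656, 0.5008, 0.0006]] [-0.61 -0.37 -2.77]
12.1667 [ 0.4705 -0.1541  0.1228] [-47.7  12.2 110.4  36.   46.8 -81.7] [[0.4913, 0.8489, 0.1949], [0.097, 0.169, -0.9808], [-0.8655, 0.5008, 0.0007]] [-0.79 -0.6  -2.48]
```

View pics/s14e.png

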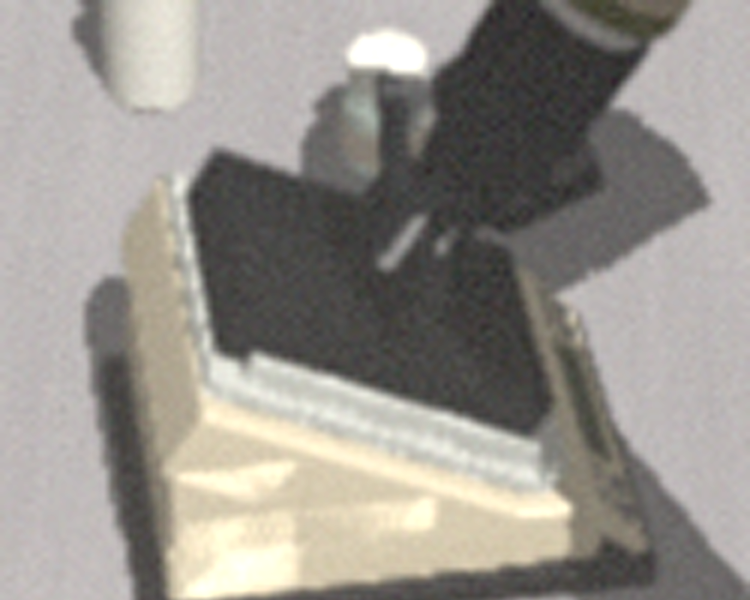

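View pics/w14.png

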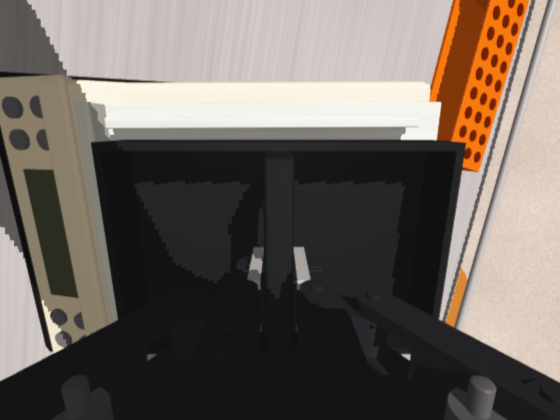

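Call:
play_rows(
  travel=[
    [0.05,0.02,-0.15],
    [0.05,0.01,-0.1],
    [0,0,0],
  ],
  rotation=[
    [0,0,0],
    [0,0,0],
    [0,0,0],
  ],
  claw=[0,0,0],
)

```text
time_s: 12.42
position: [0.4707, -0.1544, 0.1229]
tool_rot: [[0.493, 0.848, 0.196], [0.094, 0.172, -0.981], [-0.865, 0.502, 0.005]]
ft_force: [-0.4, 0.8, -2.8]
grip_width: 0.0107
```

```bash
python3 rel.py 5 0 0
```

```text
t 12.42 tray in cradle mm [ 6.6 -0.8  0.7] tilt in cradle [-0.22 -0.12  0.16] w 0.0107 F [-0.4  0.8 -2.8]
travel cm [-0.12  0.05 -0.14] rotvec [ 0.0042  0.0029 -0.0005] travel w/ rot about TCP [-0.12  0.05 -0.13] cradle z dir [-0.49  -0.098  0.866] x dir [0.849 0.17  0.5  ]
```

Call:
play_rows(
  travel=[
    [0.1,0.03,-0.2],
  ],
  rotation=[
    [0.004,0.003,0],
  ],
  claw=[0],
)

```text
time_s: 12.5
position: [0.4711, -0.1545, 0.1224]
tool_rot: [[0.491, 0.849, 0.197], [0.096, 0.172, -0.98], [-0.866, 0.5, 0.003]]
ft_force: [-55.6, -4.1, 58.6]
grip_width: 0.0103
```

```bash
python3 rel.py 5 0 0; python3 - <<'E'
from h import *
o=env.observe();print(o['wrist_torque'].round(2),o['joint_efforts'].round(2))
E
python3 snap.py wrist w15; python3 snap.py top t15;python3 rel.py 5 0 0;  python3 - <<'E'
from h import *
crop(cv2.imread('pics/w15.png'),60,70,390,100,2,'pics/w15c.png')
crop(cv2.imread('pics/t15.png'),270,170,100,110,5,'pics/t15c.png')
E
```

```text
t 12.5 tray in cradle mm [ 6.7 -0.9 -0. ] tilt in cradle [-0.1  -0.02  0.15] w 0.0103 F [-55.6  -4.1  58.6]
travel cm [-0.16  0.06 -0.08] rotvec [ 0.0026  0.0008 -0.0014] travel w/ rot about TCP [-0.16  0.06 -0.08] cradle z dir [-0.49  -0.098  0.866] x dir [0.849 0.17  0.5  ]
[0.4  3.31 0.64] [ 10.52  -3.33 -16.19   4.06  -3.27  -0.05]
12.55 [ 0.471  -0.1545  0.1224] [-47.7  12.3 110.3  35.9  46.8 -81.7] [[0.4905, 0.8488, 0.1974], [0.0964, 0.1724, -0.9803], [-0.8661, 0.4999, 0.0027]] [-26.86  -0.75  26.77]
12.6 [ 0.471  -0.1545  0.1225] [-47.7  12.3 110.3  36.   46.7 -81.7] [[0.4908, 0.8487, 0.1972], [0.0963, 0.1722, -0.9804], [-0.8659, 0.5001, 0.0028]] [-28.83  -1.57  28.75]
t 12.6 tray in cradle mm [ 6.6 -0.9  0.1] tilt in cradle [-0.1  -0.01  0.16] w 0.0108 F [-28.8  -1.6  28.7]
travel cm [-0.15  0.06 -0.09] rotvec [ 0.0027  0.0007 -0.0015] travel w/ rot about TCP [-0.15  0.06 -0.09] cradle z dir [-0.49  -0.098  0.866] x dir [0.849 0.17  0.5  ]
```

View pics/w15c.png

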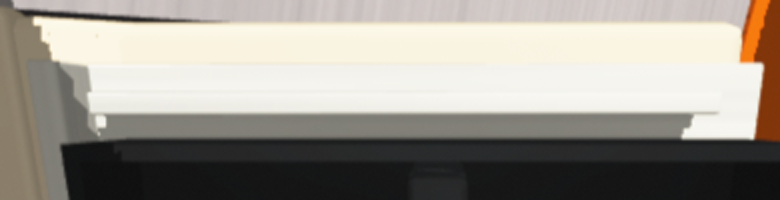

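View pics/t15c.png

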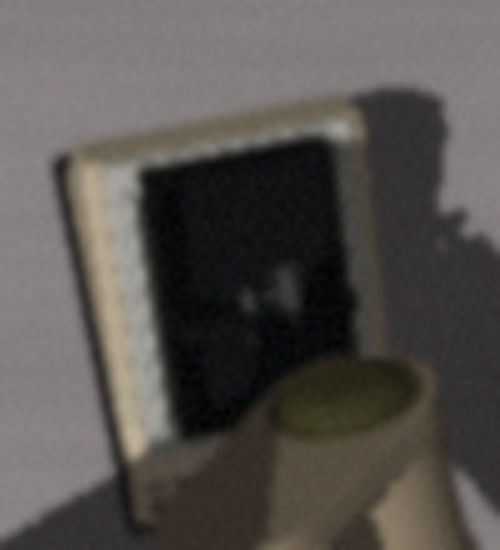

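Call:
play_rows(
  travel=[
    [-0.03,0,0.04],
    [-0.15,-0.02,-0.08],
    [-0.15,-0.02,-0.08],
    [0,0,0],
  ],
  rotation=[
    [0,0,0],
    [0,0,0],
    [0,0,0],
    [0,0,0],
  ],
  claw=[0,0,0,0],
)

```text
time_s: 12.93
position: [0.4675, -0.1552, 0.1218]
tool_rot: [[0.492, 0.848, 0.197], [0.095, 0.173, -0.98], [-0.865, 0.501, 0.004]]
ft_force: [-1.4, -1.1, -2.9]
grip_width: 0.0106
```

```bash
python3 rel.py 5 0 0
```

```text
t 12.93 tray in cradle mm [ 3.2 -0.9  1.4] tilt in cradle [-0.18 -0.06  0.18] w 0.0106 F [-1.4 -1.1 -2.9]
travel cm [ 0.21  0.13 -0.03] rotvec [ 0.004   0.0019 -0.0012] travel w/ rot about TCP [ 0.21  0.13 -0.03] cradle z dir [-0.49  -0.098  0.866] x dir [0.849 0.17  0.5  ]
```

Call:
play_rows(
  travel=[
    [0.06,0.01,-0.1],
    [0,0,0],
  ],
  rotation=[
    [0,0,0],
    [0,0,0],
  ],
  claw=[0,0],
)

```text
time_s: 13.1
position: [0.4681, -0.1554, 0.1208]
tool_rot: [[0.492, 0.848, 0.197], [0.095, 0.172, -0.98], [-0.866, 0.501, 0.005]]
ft_force: [-6.0, 0.2, 5.8]
grip_width: 0.0108
```

```bash
python3 rel.py 5 0 0
```

```text
t 13.1 tray in cradle mm [ 3.1 -1.2  0.2] tilt in cradle [-0.2  -0.06  0.18] w 0.0108 F [-6.   0.2  5.8]
travel cm [0.14 0.15 0.08] rotvec [ 0.0043  0.0019 -0.0009] travel w/ rot about TCP [0.14 0.15 0.08] cradle z dir [-0.49  -0.098  0.866] x dir [0.849 0.17  0.5  ]
```

Light contact at seat. Open gently.

Call:
play_rows(
  travel=[
    [0,0,0],
    [0,0,0],
    [0,0,0],
    [0,0,0],
    [0,0,0],
    [0,0,0],
  ],
  rotation=[
    [0,0,0],
    [0,0,0],
    [0,0,0],
    [0,0,0],
    [0,0,0],
    [0,0,0],
  ],
  claw=[1.4,1.8,2.5,4,5,5],
  squeeze=20,
)

```text
time_s: 13.6
position: [0.4693, -0.1559, 0.121]
tool_rot: [[0.494, 0.847, 0.196], [0.094, 0.172, -0.981], [-0.865, 0.502, 0.005]]
ft_force: [0.3, 0.6, 0.2]
grip_width: 0.0495
```

```bash
python3 rel.py 5 0 0; python3 snap.py wrist w16; python3 - <<'E'
from h import *
E
```

```text
t 13.6 tray in cradle mm [ 4.2 -2.  -0.2] tilt in cradle [-0.26 -0.16  0.17] w 0.0495 F [0.3 0.6 0.2]
travel cm [0.01 0.21 0.05] rotvec [ 0.0047  0.0038 -0.0003] travel w/ rot about TCP [0.02 0.21 0.06] cradle z dir [-0.49  -0.098  0.866] x dir [0.849 0.17  0.5  ]
13.65 [ 0.4693 -0.1559  0.121 ] [-48.1  12.3 110.7  36.4  46.4 -82.6] [[0.4935, 0.8474, 0.196], [0.0939, 0.1721, -0.9806], [-0.8646, 0.5024, 0.0053]] [-0.53  0.04 -0.29]
```

View pics/w16.png

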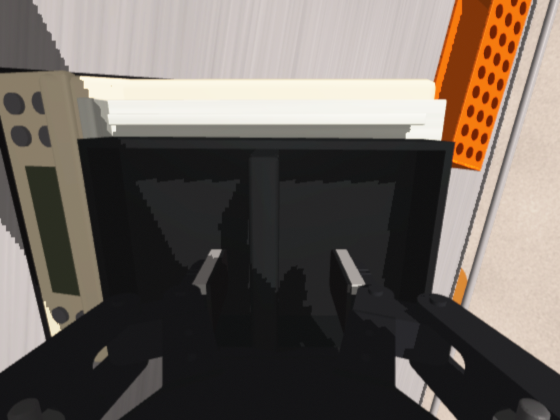

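Call:
play_rows(
  travel=[
    [-0.25,-0.05,0.43],
    [-0.5,-0.1,0.87],
    [-0.8,-0.15,1.4],
    [-1,-0.2,1.75],
    [-1.2,-0.25,2.1],
    [-1.2,-0.25,2.1],
    [-1.2,-0.25,2.1],
    [-1,-0.2,1.8],
    [0,0,0],
  ],
  rotation=[
    [0,0,0],
    [0,0,0],
    [0,0,0],
    [0,0,0],
    [0,0,0],
    [0,0,0],
    [0,0,0],
    [0,0,0],
    [0,0,0],
  ],
  claw=[5,5,5,5,5,5,5,5,5],
)

```text
time_s: 14.4
position: [0.3923, -0.1692, 0.2528]
tool_rot: [[0.489, 0.85, 0.197], [0.094, 0.173, -0.98], [-0.867, 0.498, 0.004]]
ft_force: [1.0, -0.1, 1.1]
grip_width: 0.0497
```

```bash
python3 snap.py wrist w17; python3 snap.py side s17; python3 snap.py top t17; python3 - <<'E'
from h import *
import pickle
W=pickle.load(open('pics/w17.pkl','rb'));S=env.camera_info('side');Rc,oc=cradle(.469,-.1555,.197)
for n,info,b,s in(('w17',W,(0,0,560,420),1.4),('s17',S,(250,130,120,95),6)):
    im=cv2.resize(cv2.imread(f'pics/{n}.png'),None,fx=s,fy=s,interpolation=cv2.INTER_CUBIC)
    for z in(0.035,):
        q=((proj(info,[Rc@np.array([a*.09,c*.06,z])+oc for a,c in((1,1),(1,-1),(-1,-1),(-1,1))])+.5)*s).astype(int)
        cv2.polylines(im,[q],True,(0,255,255),1)
    x,y,w,h=[int(v*s) for v in b];cv2.imwrite(f'pics/ov{n}.png',im[y:y+h,x:x+w])
E
```

```text
14.45 [ 0.3925 -0.1688  0.2513] [-60.3  -3.8 103.   29.6  72.8 -78.6] [[0.4887, 0.85, 0.1967], [0.0957, 0.1719, -0.9805], [-0.8672, 0.498, 0.0027]] [-0.23  0.63  0.88]
14.5 [ 0.3926 -0.1682  0.2499] [-60.2  -3.7 103.2  29.6  72.7 -78.6] [[0.4876, 0.8505, 0.1971], [0.098, 0.171, -0.9804], [-0.8676, 0.4973, 0.0]] [ 0.57  0.31 -0.36]
14.55 [ 0.3927 -0.1678  0.249 ] [-60.2  -3.6 103.2  29.6  72.7 -78.6] [[0.4866, 0.8509, 0.1977], [0.0999, 0.1706, -0.9803], [-0.8679, 0.4968, -0.002]] [-0.06 -0.2  -0.38]
```

View pics/ovw17.png

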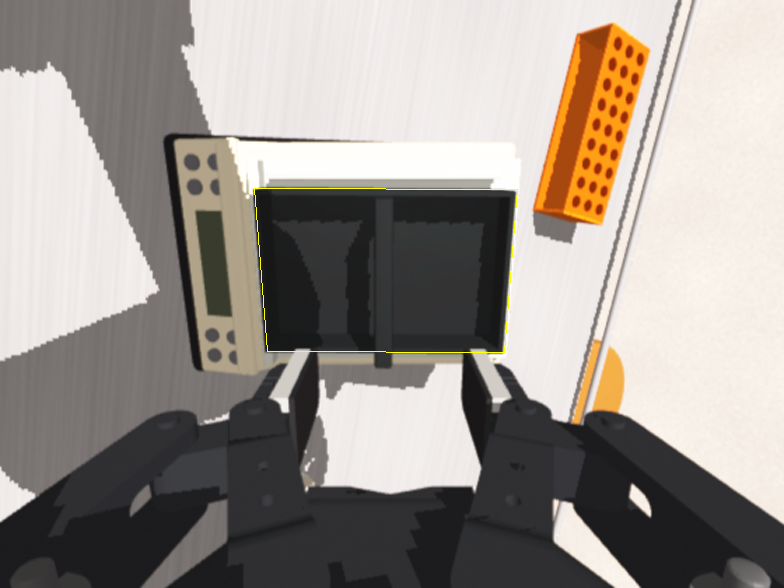

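View pics/ovs17.png

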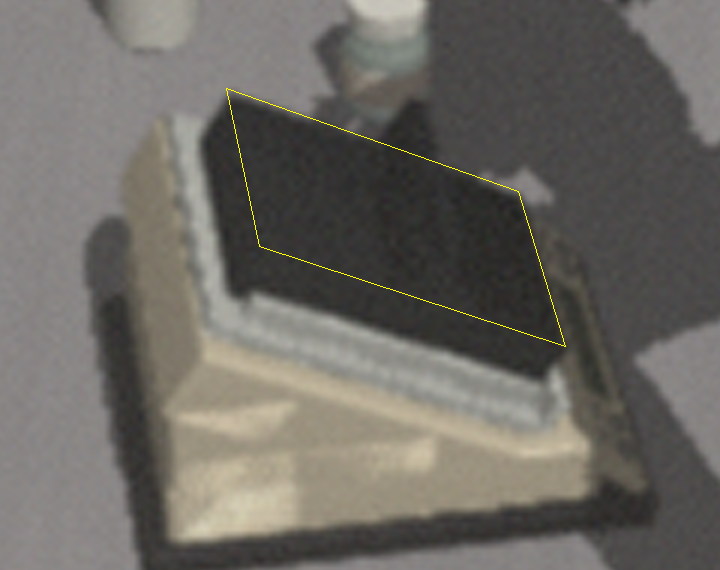

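View pics/s17.png

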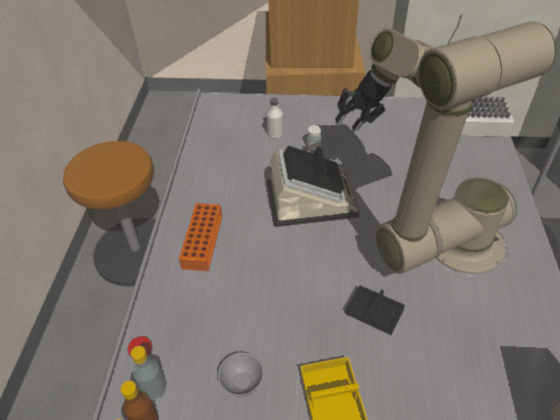

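```bash
python3 - <<'E'
from rig import env
print(env.observe()['qvel'].round(2)); print(env.close_job())
E
```

```text
[ 0.64  1.29  0.71  0.11 -0.08  0.04]
the job is handed in; nothing more can be done
None
```

The tray is back on the cradle and the job is handed in at about 14.6 s; no verdict was reported.

**What I did:** I pinched the bridge bar with the fingers closing along the tray's length. I brought the tray in at the 30° slant (within about 1° over the cradle), lowered it in small steps until it seated, and opened the fingers. On release it slid the last few millimetres onto the foot ledge. I then backed the gripper off square to the plate.

**Last checks:**
- **Tray position:** the tray's rim outline, drawn for the exact home pose, matched the final wrist and side pictures at all corners to about a pixel or two. So it looks flat, between the cheeks and at the ledge.
- **Surroundings:** the gripper was clear, and the tube rack, jar, bottle and bowl showed no visible shift in the final side picture.
- **Pin:** it was hidden under the tray, so I could only infer that it is pressed in from the flat seating.

**What disagreed or went less well:**
- **Finger position:** the fingertips sat about 38 mm behind where the reported tool point put them. The first close, at the nominal height, missed the bar. I corrected this from the pictures and by touching down on the bar.
- **Force when seating:** one push peaked at about 80 N at the wrist, under the 120 N limit. I eased off before letting go.

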